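Load the field logger with battery sticks and grease its cover gasket

TASK

Load the logger: slide every battery stick on the mat, nose first, into a bay of its own under the housing's hood until it comes up against the hidden terminal plate. Then take the brush, dip its bristles into the grease pot and draw them slowly (about 4 cm a second) along the gasket on the compartment's rim, from its left end (seen from the robot) by the hood, round the front, to its right end by the hood. Lay the brush back across its rest and leave the sticks home, the pot upright, and everything else where it stands.

Things in the scene. Friction and masses are not known exactly. Their poses are not given: they have to be found in the camera images.
- stick_0: Battery stick, 110 x 28 x 28 mm square bar, 80 to 170 g, black with a grey sleeve; two to four are present, on the green mat (3 mm thick, fixed) right of the housing. Origin at its centre; +x points along it to the nose face (steel cap, brass contact) 55 mm away; the tail has three thin ribs. May lie on any long side. Fits any bay; home, its axis is 22 mm above the table.
- stick_1: Battery stick, 110 x 28 x 28 mm square bar, 80 to 170 g, black with a grey sleeve; two to four are present, on the green mat (3 mm thick, fixed) right of the housing. Origin at its centre; +x points along it to the nose face (steel cap, brass contact) 55 mm away; the tail has three thin ribs. May lie on any long side. Fits any bay; home, its axis is 22 mm above the table.
- stick_2: Battery stick, 110 x 28 x 28 mm square bar, 80 to 170 g, black with a grey sleeve; two to four are present, on the green mat (3 mm thick, fixed) right of the housing. Origin at its centre; +x points along it to the nose face (steel cap, brass contact) 55 mm away; the tail has three thin ribs. May lie on any long side. Fits any bay; home, its axis is 22 mm above the table.
- stick_3: Battery stick, 110 x 28 x 28 mm square bar, 80 to 170 g, black with a grey sleeve; two to four are present, on the green mat (3 mm thick, fixed) right of the housing. Origin at its centre; +x points along it to the nose face (steel cap, brass contact) 55 mm away; the tail has three thin ribs. May lie on any long side. Fits any bay; home, its axis is 22 mm above the table.
- housing: Grey logger housing, fixed, 230 (x) x 268 (y) mm. Origin under its centre, +x away from the robot. Walls 8 mm thick, 45 mm high; floor top at z 8 mm. x -107 to 35 mm: open-topped compartment. Behind it a hood (top z 50 mm, from x 50 mm on) with four blind bays open to -x, 31 x 31 mm, at y 84, 28, -28, -84 mm, z 8 to 39 mm, between cheeks whose round noses start at x 35 mm.
- terminals: Black terminal plate across all four bays inside the hood: the hidden stop for the sticks' noses. Fixed, but its depth differs from start to start (45 to 62 mm behind the cheek noses). Origin in the middle of its front face, axes as the housing's. A stick is let down into the compartment in line with a bay and slid in +x, under the hood, up to it.
- seam_0 (a point): Point on the gasket: left end, 13 mm before the hood's cheeks. The gasket is a 5 mm wide black strip on top of the compartment's wall, its top 48 mm above the table, running straight between these points; left is +y, front is the robot's side.
- seam_1 (a point): Point on the gasket: front left corner. The gasket is a 5 mm wide black strip on top of the compartment's wall, its top 48 mm above the table, running straight between these points; left is +y, front is the robot's side.
- seam_2 (a point): Point on the gasket: front edge, a quarter of the way. The gasket is a 5 mm wide black strip on top of the compartment's wall, its top 48 mm above the table, running straight between these points; left is +y, front is the robot's side.
- seam_3 (a point): Point on the gasket: front edge, middle. The gasket is a 5 mm wide black strip on top of the compartment's wall, its top 48 mm above the table, running straight between these points; left is +y, front is the robot's side.
- seam_4 (a point): Point on the gasket: front edge, three quarters of the way. The gasket is a 5 mm wide black strip on top of the compartment's wall, its top 48 mm above the table, running straight between these points; left is +y, front is the robot's side.
- seam_5 (a point): Point on the gasket: front right corner. The gasket is a 5 mm wide black strip on top of the compartment's wall, its top 48 mm above the table, running straight between these points; left is +y, front is the robot's side.
- seam_6 (a point): Point on the gasket: right end, 13 mm before the hood's cheeks. The gasket is a 5 mm wide black strip on top of the compartment's wall, its top 48 mm above the table, running straight between these points; left is +y, front is the robot's side.
- brush: Brush, 190 mm long, 50 g: wooden handle 14 x 14 mm (x -110 to +30 mm), steel ferrule, black bristles to x = 80 mm. Origin on its axis, +x towards the bristles. Lies level across the two forks of the rest, its axis 47 mm above the table, origin 30 mm from the rest's centre; free to grasp at x = -30 mm.
- tip (a point): Tip of the bristles, on the brush's axis at x = 80 mm. The last 10 mm of the bristles is soft and gives no resistance.
- rest: Brush rest, bare aluminium, fixed: base 120 x 70 x 6 mm with two upright forks at x = -45 and +45 mm, each 8 mm thick, 50 mm wide, with a slot 26 mm wide whose floor is 40 mm and whose prongs end 58 mm above the table. Origin under its centre; its x runs along the brush lying in it, to the bristles.
- pot: Open grease pot, aluminium, loose, 350 g, 82 mm across, 36 mm high, wall 3 mm, floor 5 mm thick. Origin under its centre. The bristles are dipped into it.
- paper_cup: Paper cup, 76 mm across, 92 mm tall. Origin under its centre. Leave alone.
- water_bottle: Clear water bottle with a blue cap, 64 mm across, 200 mm tall. Origin under its centre. Leave alone.
- glass_bottle: Green glass bottle, 62 mm across, 210 mm tall. Origin under its centre. Leave alone.
- tape_roll: Roll of brown tape lying flat, 90 mm across, 24 mm high. Origin under its centre. Leave alone.
- screwdriver: Screwdriver lying on the table on the robot's side of the housing. Leave alone.
- pot_lid_jar: Small closed jar, 52 mm across, 60 mm tall. Origin under its centre. Leave alone.
Mind the look-alikes: they are no part of the job. Leave any orange or white look-alike of the stick_0 alone.

How it is judged:
On the way, in this order (a step that is already met when the one before it is completed fails the run):
1. all battery sticks are fully home in bays (x of stick_0 in the frame of terminals between -0.059 and -0.049 m and x of terminals in the frame of stick_0 above 0.02 m and z of each of stick_0, stick_1, stick_2, stick_3 in the frame of housing below 0.032 m and y of stick_0 in the frame of housing between -0.11 and 0.11 m and angle between the x axis of each of stick_0, stick_1, stick_2, stick_3 and the x axis of housing, either way round below 0.1 rad and x of stick_1 in the frame of terminals between -0.059 and -0.049 m and x of terminals in the frame of stick_1 above 0.02 m and y of stick_1 in the frame of housing between -0.11 and 0.11 m and x of stick_2 in the frame of terminals between -0.059 and -0.049 m and x of terminals in the frame of stick_2 above 0.02 m and y of stick_2 in the frame of housing between -0.11 and 0.11 m and x of stick_3 in the frame of terminals between -0.059 and -0.049 m and x of terminals in the frame of stick_3 above 0.02 m and y of stick_3 in the frame of housing between -0.11 and 0.11 m), for 0.3 s.
2. the bristles are dipped in the pot, their tip at least 10 mm below its rim (horizontal distance between tip and pot below 0.034 m and z of tip in the frame of pot below 0.026 m and angle between pot's own z axis and vertical below 0.2 rad), for 0.2 s.
3. the bristle tip passes slowly within 9 mm of the gasket: left end, 13 mm before the hood's cheeks (distance between tip and seam_0 below 0.009 m and linear speed of brush below 0.09 m/s), for 0.08 s.
4. the bristle tip passes slowly within 9 mm of the gasket: front left corner (distance between tip and seam_1 below 0.009 m and linear speed of brush below 0.09 m/s), for 0.08 s.
5. the bristle tip passes slowly within 9 mm of the gasket: front edge, a quarter of the way (distance between tip and seam_2 below 0.009 m and linear speed of brush below 0.09 m/s), for 0.08 s.
6. the bristle tip passes slowly within 9 mm of the gasket: front edge, middle (distance between tip and seam_3 below 0.009 m and linear speed of brush below 0.09 m/s), for 0.08 s.
7. the bristle tip passes slowly within 9 mm of the gasket: front edge, three quarters of the way (distance between tip and seam_4 below 0.009 m and linear speed of brush below 0.09 m/s), for 0.08 s.
8. the bristle tip passes slowly within 9 mm of the gasket: front right corner (distance between tip and seam_5 below 0.009 m and linear speed of brush below 0.09 m/s), for 0.08 s.
9. the bristle tip passes slowly within 9 mm of the gasket: right end, 13 mm before the hood's cheeks (distance between tip and seam_6 below 0.009 m and linear speed of brush below 0.09 m/s), for 0.08 s.
At the end, for the whole second after the job is handed in: Every stick present has its nose within 4 mm of the terminal plate, inside a bay and in line with the housing, at rest; the brush lies level across both forks of its rest (within 12 mm sideways), at rest; the pot stands upright (all of step 1 and linear speed of each of stick_0, stick_1, stick_2, stick_3, brush below 0.02 m/s and z of brush in the frame of rest between 0.042 and 0.053 m and y of brush in the frame of rest between -0.012 and 0.012 m and x of brush in the frame of rest between -0.055 and 0.055 m and angle between the x axis of brush and the x axis of rest, either way round below 0.2 rad and angle between brush's own x axis and vertical between 1.47 and 1.67 rad and angle between pot's own z axis and vertical below 0.1 rad); the robot touches nothing.
It fails at once if a bystander is moved more than 4 cm or tipped over (distance of any of paper_cup, water_bottle, glass_bottle, tape_roll, screwdriver, pot_lid_jar from where it was at the start of the episode above 0.04 m or angle between any of paper_cup, water_bottle, glass_bottle, pot_lid_jar's own z axis and vertical above 0.5 rad).
It fails at once if the grease pot is tipped over (angle between pot's own z axis and vertical above 0.6 rad).
Of stick_0, stick_1, stick_2, stick_3 only 2 to 4 are there at a start; the rules pass over those that are not, and their reading is None.
At some moment in a run one of pot may be knocked a few centimetres aside while the robot is not near it.
Once in a run the grip may slacken for a moment while it holds something.
It also fails if it takes over 210 s, if anything falls off the work surface, if the arm or the gripper's body presses on something with over 40 N, if the wrist force passes 120 N, or if a joint passes its speed limit or range.

ROBOT

A 6-joint arm with a two-finger parallel gripper is mounted at the origin on the work surface. World frame = base frame: x ahead of the robot, y to its left, z up, the work surface at z = 0. Lengths are in m, angles in rad, forces in N, time in s.
With the tool pointing down it reaches from about 0.225 to 0.875 m from the base axis. Payload 3.4 kg.
Tool frame: the origin (TCP) lies at the very end of the fingers, on their centre line; the grasp point (between the pads) lies 19 mm behind it; z points along the fingers, y is the direction in which the jaws open and shut (so a half turn about z gives the same grasp; the last joint's range is limited). The gripper opens to 85 mm and grips with 20 to 120 N. Pads are 22 mm wide; open, the fingers measure 114 mm over their backs; the gripper's body (76 mm by 85 mm) begins 54 mm behind the grasp point. The pads swing forward as they close: fully open they stand 13 mm farther back than shut.
Start: joints at [-1.33, 0.276, 1.505, -0, 1.361, -0.121], TCP at [0.204, -0.538, 0.231] pointing down, gripper open.
Joint ranges: [-2.89, 2.89], [-0.75, 2.08], [0.22, 2.7], [-1.18, 4.32], [0.11, 2.71], [-2.7, 2.7]. Speed limits (rad/s): [2.57, 2.57, 3.14, 3.14, 3.14, 3.14].

INTERFACE

Orientations are given as a unit quaternion [w, x, y, z].
In Python, from rig import manip gives the robot as it stands. The module is installed in compiled form; this text tells all that it offers.
- The arm moves only by the tool carry_out, never from a script. Its argument "moves" is one flat list of numbers, 5 for each row, row after row: the opening in per cent of the stroke, from 0 (shut) to 100 (fully open), then the shift along the world's x, y, z in cm, then the turn about the world's z in rad. A call has exactly 10 rows; each row shifts and turns the commanded pose from where the row before left it; what a row does not reach is not made up. A row lasts 1/10 s, in which the tool goes at most 50 mm and 8.59 degrees, less where a joint would pass 70% of its speed; a pose out of reach is approached as far as the arm can. A call is refused whole if a number of a shift passes 5 or a number of a turn 0.15, either way. A call with a gripper value outside its range is refused whole. The fingers move at their own pace and stop on an object; "squeeze" is the grip in N (left out, the last holds). Time passes only in rows, so rows that do not move let the fingers close, or fill a call up. It gives the time, the measured TCP pose, the force and the opening at its end, in the units of the state.
- manip.get_state(): the state, without advancing time (a new reading comes with each control period).
- manip.get_image(name): name is "side" or "top"; returns the picture (420x560x3 uint8, red, green, blue); there is no depth.
- manip.camera_info(name): a dict with "fov_y" (degrees; the focal length in pixels is half the picture's height over the tangent of half this angle, whatever the lens; pixels are square), "cx", "cy" (the principal point, pixels), "dist" ([k1, k2, p1, p2, k3] as OpenCV has them; the pictures are not rectified), "rvec" (rotation vector, rad) and "tvec" (3), from world to camera coordinates, as OpenCV has them. Camera axes: x right, y down, z forward; pixel columns grow to the right and rows downward; lengths in m; the calibration is good to about 2 mm. A picture is of the moment at which its call begins. camera_info takes no time and is no camera call.
- manip.sign_off(): hands the job in, once; it reports no verdict.
The state is a dict: "clock": time; "qpos": joint angles; "qd": joint speeds; "effort": joint torques, N m; "position": TCP position; "ee_rot": TCP orientation; "contact_force": force on the tool from outside, world axes, zero at the start; "moment": the same for the moment, N m; "width": finger opening in m.
Only numpy, scipy, OpenCV 4.12 (cv2) and the standard library are available. Lean on these libraries where they do the work, as an engineer would, in place of code of your own. Each camera call takes 0.05 s, during which the arm holds its last target. There are 200 camera calls.

## Working session

There is one attempt and no reset: what is moved stays moved. The work goes in short steps, Python scripts to look and compute and a tool call to move; the robot and the scene stay as the last step left them, time stands still between calls to the robot, and variables do not carry over. Pictures are saved under pics/ and viewed, about 12 in all and at most 16, crops included, and the job is handed in when it is done.

Besides the shell and the picture viewer there is one more tool, called after "Request:" in YAML: its name, and indented under it one key for each argument. carry_out: Moves the arm, as the interface text tells. Its arguments: {"type":"object","properties":{"moves":{"type":"array","items":{"type":"number"}},"squeeze":{"type":"number"}},"required":["moves"]}

```bash
mkdir -p pics; cat > h.py <<'E'
import numpy as np, cv2
from rig import manip
def cam(n):
    c=manip.camera_info(n); f=210/np.tan(np.radians(c['fov_y'])/2)
    K=np.array([[f,0,c['cx']],[0,f,c['cy']],[0,0,1]]); return K,np.array(c['dist'],float),np.array(c['rvec'],float),np.array(c['tvec'],float)
def w(n,px,z):
    K,d,r,t=cam(n); px=np.array(px,float).reshape(-1,1,2)
    u=cv2.undistortPoints(px,K,d)[:,0]; R=cv2.Rodrigues(r)[0]; C=-R.T@t
    z=np.broadcast_to(z,len(u)); D=np.c_[u,np.ones(len(u))]@R
    return C+D*((z-C[2])/D[:,2])[:,None]
def p(n,P):
    K,d,r,t=cam(n); return cv2.projectPoints(np.array(P,float).reshape(-1,1,3),r,t,K,d)[0][:,0]
def shot(n,name,crop=None,s=1):
    im=manip.get_image(n)
    cv2.imwrite(f'pics/raw_{name}.png',im[...,::-1])
    if crop: x0,y0,x1,y1=crop; im=im[y0:y1,x0:x1]
    if s!=1: im=cv2.resize(im,None,fx=s,fy=s,interpolation=cv2.INTER_CUBIC)
    cv2.imwrite(f'pics/{name}.png',im[...,::-1])
E
python3 -c "
from h import *
for n in('top','side'):
    shot(n,n+'0',None,1.42); K,d,r,t=cam(n); R=cv2.Rodrigues(r)[0]; print(n,(-R.T@t).round(3),R[2].round(2),K[0,0].round(1),d)
print(manip.get_state())
"
```

```text
top [0.332 0.089 1.071] [ 0.16  0.01 -0.99] 383.8 [-0.0560431  0.         0.         0.         0.       ]
side [0.307 1.215 0.742] [ 0.15 -0.84 -0.52] 435.6 [-0.07096837  0.          0.          0.          0.        ]
{'clock': 0.1, 'qpos': array([-1.33001369e+00,  2.76557603e-01,  1.50601053e+00, -1.94987852e-05,
        1.36074127e+00, -1.20986279e-01]), 'qd': array([ 0.00177439, -0.00226736, -0.00283063, -0.00068179,  0.00123619,
       -0.00010337]), 'effort': array([ 3.25031302e-03, -4.17698264e+01, -2.46404922e+01,  1.60380807e-05,
        5.82660708e-03,  1.01513388e-05]), 'position': array([ 0.20338842, -0.53730802,  0.2305099 ]), 'ee_rot': array([-8.56264884e-04,  9.83684235e-01,  1.79901611e-01, -6.09006056e-05]), 'contact_force': array([-0.76109542,  0.35482756, -0.34146259]), 'moment': array([-0.00611835, -0.00476207, -0.01550502]), 'width': 0.08550223169917608}
```

View pics/top0.png

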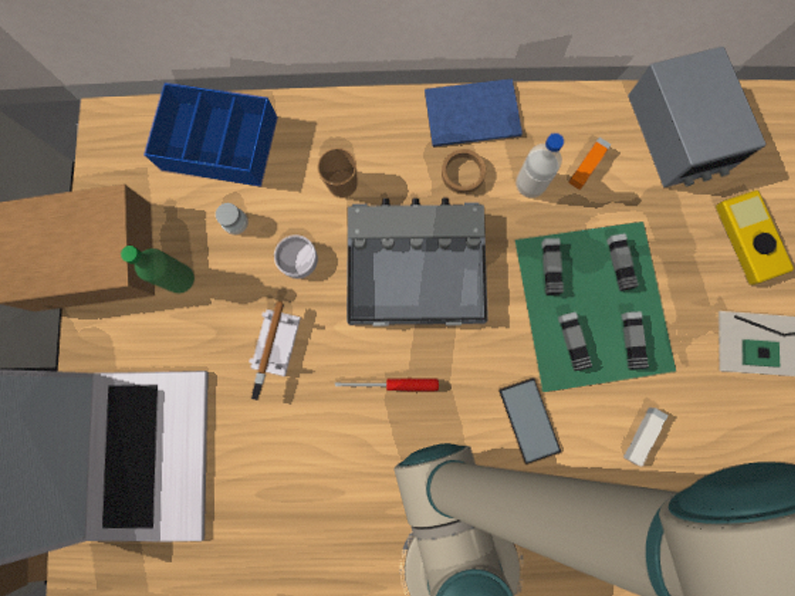

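View pics/side0.png

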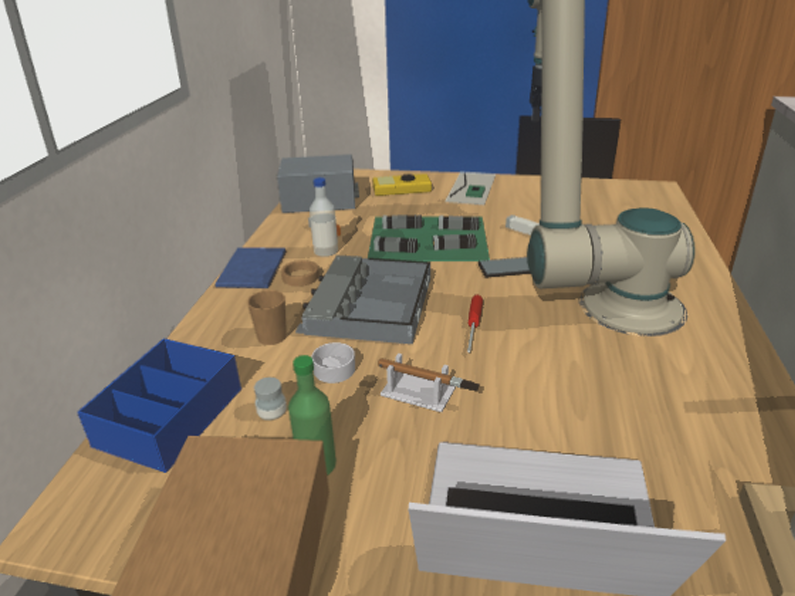

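The top view shows four black and grey sticks on the mat at about (553,267), (622,263), (575,342) and (636,340). Look-alikes to leave alone are the orange bar (590,163) and the white bar (648,436). The brush lies on the rest at (270,345), with its bristles towards the robot at (256,393). The pot is at (296,257).

```bash
python3 -c "
from h import *
im=cv2.imread('pics/raw_top0.png')
cv2.imwrite('pics/c1.png',cv2.resize(im[155:275,360:480],None,fx=5,fy=5,interpolation=2))
cv2.imwrite('pics/c2.png',cv2.resize(im[138:288,165:355],None,fx=4,fy=4,interpolation=2))
"
```

```text
(no output)
```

View pics/c1.png

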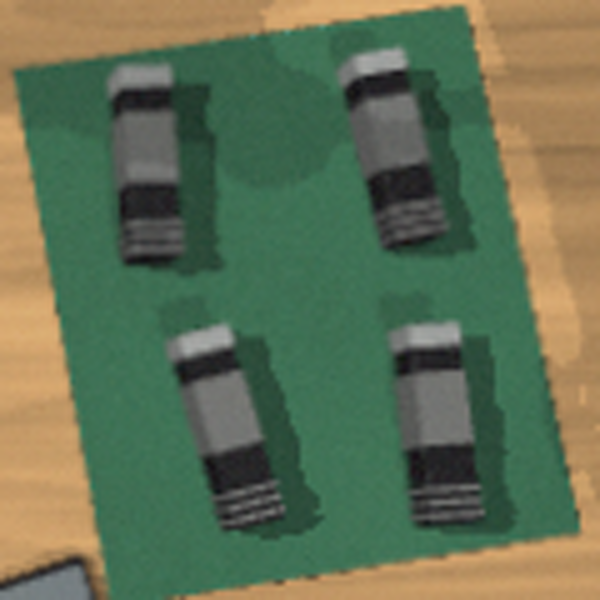

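View pics/c2.png

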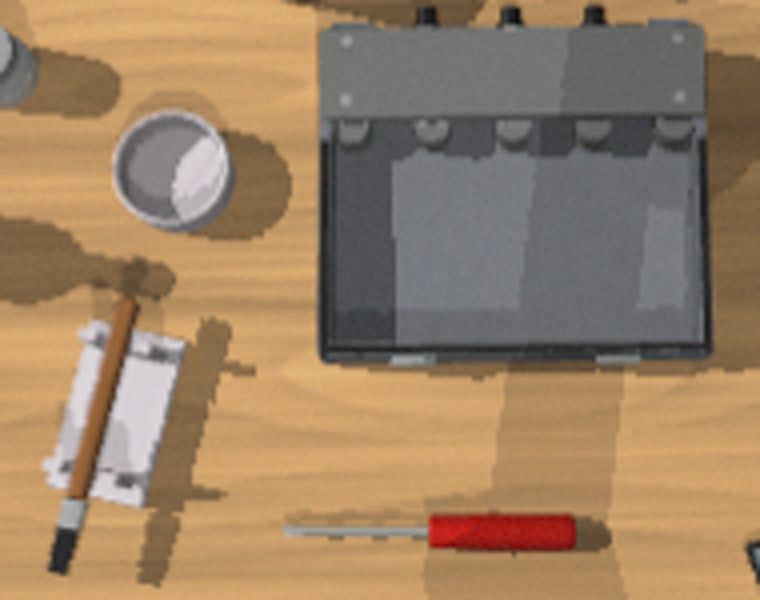

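```bash
cat > fit.py <<'E'
from h import *
from scipy.optimize import minimize, least_squares
def box(x,y,a,L=.11,W=.028,z0=.003,z1=.031):
    c,s=np.cos(a),np.sin(a)
    return [(x+c*u-s*v,y+s*u+c*v,z) for u in(-L/2,L/2) for v in(-W/2,W/2) for z in(z0,z1)]
def fitstick(im,x,y,a,z0=.003):
    S=8; hsv=cv2.cvtColor(im,cv2.COLOR_BGR2HSV); m=(hsv[...,1]<75).astype(np.uint8)
    c=p('top',[(x,y,.02)])[0].astype(int)-32; m=m[c[1]:c[1]+64,c[0]:c[0]+64]
    M=cv2.resize(m*255.,None,fx=S,fy=S,interpolation=1)>127
    def cost(q):
        h=cv2.convexHull(((p('top',box(*q,z0=z0,z1=z0+.028))-c+.5)*S-.5).astype(np.float32))
        r=np.zeros(M.shape,np.uint8); cv2.fillConvexPoly(r,(h*16).round().astype(int),1,shift=4)
        R=r>0; return (R^M)[max(0,int(h[...,1].min())-80):int(h[...,1].max())+80, max(0,int(h[...,0].min())-60):int(h[...,0].max())+60].sum()/max(1,R.sum())
    b=None
    for it in range(3):
        q=[x,y,a] if b is None else b.x
        b=minimize(cost,q,method='Nelder-Mead',options=dict(initial_simplex=np.array(q)+np.array([[0,0,0],[.008,0,0],[0,.008,0],[0,0,.08]]),xatol=1e-5))
    return b.x,b.fun
E
cat > m.py <<'E'
from fit import *
im=cv2.imread('pics/raw_top0.png')
o=cv2.resize(im,None,fx=3,fy=3,interpolation=2)
for t,n in [((148,68),(152,255)),((375,55),(418,235)),((205,335),(250,515)),((430,330),(448,510))]:
    P=w('top',[(360+t[0]/5,155+t[1]/5),(360+n[0]/5,155+n[1]/5)],.031); c=P.mean(0); d=P[0]-P[1]
    q,f=fitstick(im,c[0],c[1],np.arctan2(d[1],d[0])); print('stick',c.round(4),np.hypot(*d[:2]).round(3),'fit',q.round(4),round(f,3))
f2=lambda L:[(165+a/4,138+b/4) for a,b in L]
h=np.array([(.115,.134,.05),(.115,-.134,.05),(.05,.134,.05),(.05,-.134,.05)]); H=np.array(f2([(318,28),(706,26),(320,119),(706,119)]))
print('hood',w('top',H,.05).round(4).tolist(), 'rimfront',w('top',f2([(321,352),(711,350)]),.045).round(4).tolist())
def tr(q,P): c,s=np.cos(q[2]),np.sin(q[2]); return np.array([(q[0]+c*a-s*b,q[1]+s*a+c*b,z) for a,b,z in P])
A=np.vstack([h,[(-.115,.134,.045),(-.115,-.134,.045)]]); B=np.vstack([H,f2([(321,352),(711,350)])])
r=least_squares(lambda q:(p('top',tr(q,A))-B).ravel(),[.45,.09,0]); print('housing',r.x.round(4),r.fun.round(1))
print('brush end,tip',w('top',f2([(131,298),(58,572)]),.047).round(4).tolist())
print('rest corners',w('top',f2([(88,320),(184,344),(143,507),(48,480)]),.006).round(4).tolist())
print('pot',w('top',f2([(174,170),(115,170),(233,170)]),.036).round(4).tolist())
print('screwdriver',w('top',f2([(285,531),(575,531)]),.01).round(3).tolist())
for P in tr(r.x,[(.022,.1285,.048),(-.1095,.1285,.048),(-.1095,0,.048),(-.1095,-.1285,.048),(.022,-.1285,.048),(.035,.084,.008),(.035,-.084,.008)]):
    u=p('top',[P])[0]*3; cv2.circle(o,tuple(int(v) for v in u),2,(0,0,255),-1)
for q in tr(r.x,A): cv2.circle(o,tuple(int(v) for v in p('top',[q])[0]*3),2,(0,255,0),-1)
cv2.imwrite('pics/ov.png',o[400:720,690:1070])
E
python3 m.py; python3 -c "
import cv2;cv2.imwrite('pics/ov.png',cv2.resize(cv2.imread('pics/ov.png'),None,fx=1.8,fy=1.8))"
```

```text
stick [ 0.5671 -0.1994  0.031 ] 0.107 fit [ 0.5699 -0.1998 -0.0013] 0.108
stick [ 0.573  -0.3387  0.031 ] 0.105 fit [ 0.5761 -0.3407  0.1516] 0.1
stick [ 0.4193 -0.2315  0.031 ] 0.1 fit [ 0.4206 -0.2331  0.2233] 0.081
stick [ 0.4187 -0.3483  0.031 ] 0.099 fit [ 0.4192 -0.3509  0.0393] 0.098
hood [[0.6941, 0.2021, 0.05], [0.6877, -0.0678, 0.05], [0.6284, 0.2012, 0.05], [0.6209, -0.0643, 0.05]] rimfront [[0.4672, 0.2024, 0.045], [0.4616, -0.0604, 0.045]]
housing [ 0.5768  0.0692 -0.0216] [ 0.5 -0.2 -0.2 -0.4 -0.3 -0.4  0.5 -1.1 -1.2  1.   0.7  1. ]
brush end,tip [[0.5073, 0.3314, 0.047], [0.3244, 0.3785, 0.047]]
rest corners [[0.4994, 0.3716, 0.006], [0.4805, 0.3032, 0.006], [0.3674, 0.3313, 0.006], [0.3875, 0.3981, 0.006]]
pot [[0.5988, 0.3049, 0.036], [0.6001, 0.3464, 0.036], [0.5976, 0.2636, 0.036]]
screwdriver [[0.349, 0.232, 0.01], [0.344, 0.033, 0.01]]
```

View pics/ov.png

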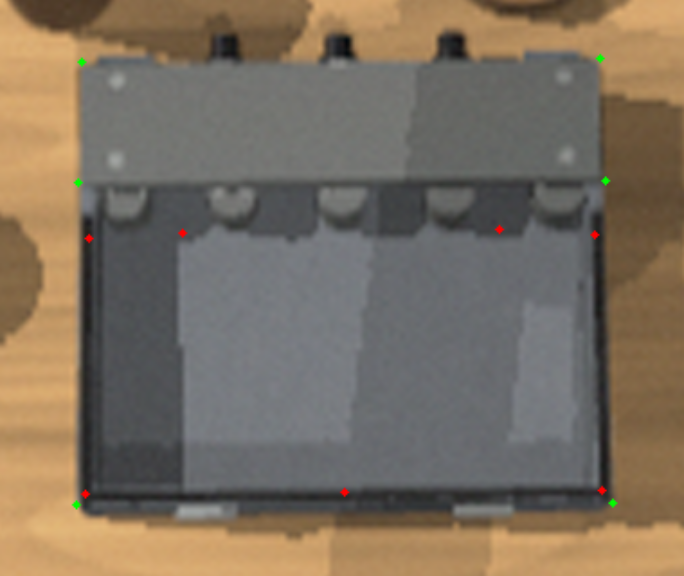

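The overlay agrees with the housing to about 1.5 mm: the gasket points fall on the black strip and the hood corners match. All four noses point to +x. I'm moving above the first stick while I refine the bay positions from the cheek noses.

```bash
python3 -c "
from h import *
c=[((x/1.8+690)/3,(y/1.8+400)/3) for x,y in [(127,205),(233,204),(343,203),(450,202),(557,201)]]
P=w('top',c,.044); print(P.round(4).tolist()); print(np.polyfit([.112,.056,0,-.056,-.112],P[:,1],1), np.polyfit(P[:,1],P[:,0],1))
q=[.5768,.0692,-.0216]; cc,s=np.cos(q[2]),np.sin(q[2])
for yh in (.084,.028,-.028,-.084):
  for xh in (-.066,): print(yh,xh,round(q[0]+cc*xh-s*yh,4),round(q[1]+s*xh+cc*yh,4))
"
```

```text
[[0.6193, 0.1783, 0.044], [0.6182, 0.124, 0.044], [0.6171, 0.0677, 0.044], [0.6162, 0.013, 0.044], [0.6152, -0.0417, 0.044]]
[0.98401515 0.06822508] [0.01850114 0.61593024]
0.084 -0.066 0.5126 0.1546
0.028 -0.066 0.5114 0.0986
-0.028 -0.066 0.5102 0.0426
-0.084 -0.066 0.509 -0.0134
```

Request:
carry_out:
  moves: [100,1.7,1.7,-0.7,-0.02,100,1.7,1.7,-0.7,-0.02,100,1.7,1.7,-0.7,-0.02,100,1.7,1.7,-0.7,-0.02,100,1.7,1.7,-0.7,-0.02,100,1.7,1.7,-0.7,-0.02,100,1.7,1.7,-0.7,-0.02,100,1.7,1.7,-0.7,-0.02,100,1.7,1.7,-0.7,-0.02,100,1.7,1.7,-0.7,-0.02]
  squeeze: 50

```text
clock: 1.1
position: [0.374, -0.3668, 0.1607]
ee_rot: [-0.0, 0.997, 0.08, -0.0]
contact_force: [-0.1, -0.3, -0.2]
width: 0.0857
```

Request:
carry_out:
  moves: [100,1.8,1.8,-0.7,-0.02,100,1.8,1.8,-0.7,-0.02,100,1.8,1.8,-0.7,-0.02,100,1.8,1.8,-0.7,-0.02,100,1.8,1.8,-0.7,-0.02,100,1.8,1.8,-0.7,-0.02,100,1.8,1.8,-0.7,-0.02,100,1.8,1.8,-0.7,-0.02,100,2.2,2.4,-0.5,0,100,0,0,0,0]

```text
clock: 2.1
position: [0.5411, -0.197, 0.0991]
ee_rot: [-0.001, 1.0, 0.002, -0.0]
contact_force: [-0.3, 0.9, -0.6]
width: 0.0857
```

Request:
carry_out:
  moves: [100,0,-0.3,-2,0,100,0,0,-2,0,100,0,0,-2,0,100,0,0,-2,0,100,0,0,-1.4,0,20,0,0,0,0,20,0,0,0,0,20,0,0,0,0,20,0,0,0,0,20,0,0,0,0]
  squeeze: 50

```text
clock: 3.1
position: [0.5403, -0.2033, 0.0076]
ee_rot: [0.001, 1.0, 0.001, 0.001]
contact_force: [-0.9, -0.9, 4.0]
width: 0.0273
```

Request:
carry_out:
  moves: [20,0,0,0,0,20,0,0,0,0,20,0,0,0,0,20,0,0,0.5,0,20,0,0,1.5,0,20,0,0,2,0,20,0,0,2,0,20,0,0,1,0,20,0,0,0,0,20,0,0,0,0]

```text
clock: 4.1
position: [0.539, -0.2025, 0.0758]
ee_rot: [-0.0, 1.0, 0.001, -0.001]
contact_force: [0.4, -0.5, -1.9]
width: 0.0274
```

Request:
carry_out:
  moves: [20,-0.3,2,0,0,20,-0.3,3,0,0,20,-0.3,3.5,0,0,20,-0.3,4,0,0,20,-0.3,4,0,0,20,-0.3,4,0,-0.012,20,-0.3,4,0,-0.012,20,-0.3,3.5,0,0,20,-0.2,3,0,0,20,0,2,0,0]

```text
clock: 5.1
position: [0.5111, 0.13, 0.0752]
ee_rot: [-0.0, 1.0, -0.01, -0.002]
contact_force: [0.1, -0.7, -1.1]
width: 0.0269
```

Request:
carry_out:
  moves: [20,0,1.5,0,0,20,0,1,0,0,20,0,0.2,0,0,20,0,0,0,0,20,0,0,0,0,20,0,0,0,0,20,0,0,0,0,20,0,0,0,0,20,0,0,0,0,20,0,0,0,0]

```text
clock: 6.1
position: [0.5136, 0.1541, 0.0763]
ee_rot: [0.0, 1.0, -0.011, 0.0]
contact_force: [-1.3, -0.7, -1.0]
width: 0.0269
```

```bash
python3 -c "
from h import *
print(manip.get_state()['position'],manip.get_state()['ee_rot'],manip.get_state()['contact_force'])
shot('top','a1',(230,120,370,240),5)"
```

```text
[0.51355923 0.15407814 0.07634981] [ 4.84771290e-05  9.99937281e-01 -1.11995853e-02  1.98608589e-05] [-1.30455772 -0.69394266 -0.97700894]
```

View pics/a1.png

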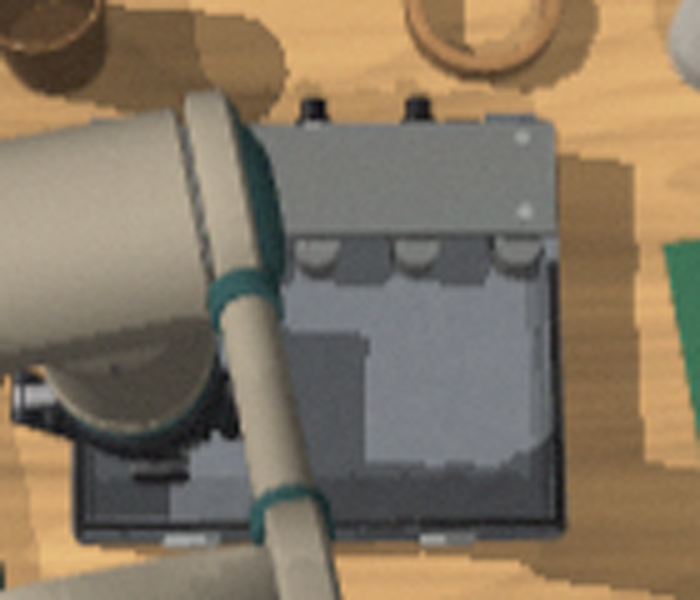

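Request:
carry_out:
  moves: [20,0,0,-1,0,20,0,0,-1.5,0,20,0,0,-1.5,0,20,0,0,-1,0,20,0,0,-0.5,0,20,0,0,-0.3,0,20,0,0,0,0,20,0,0,0,0,20,0,0,0,0,20,0,0,0,0]

```text
clock: 7.15
position: [0.5139, 0.1543, 0.0188]
ee_rot: [-0.0, 1.0, -0.011, 0.0]
contact_force: [1.0, -0.6, -1.2]
width: 0.0272
```

Request:
carry_out:
  moves: [20,0,0,-0.2,0,20,0,0,-0.2,0,20,0,0,-0.1,0,20,0,0,0,0,20,0.5,-0.01,0,0,20,0.5,-0.01,0,0,20,0.5,-0.01,0,0,20,0.5,-0.01,0,0,20,0.5,-0.01,0,0,20,0,0,0,0]

```text
clock: 8.15
position: [0.5398, 0.1537, 0.0134]
ee_rot: [-0.0, 1.0, -0.011, 0.001]
contact_force: [-0.1, 0.6, -2.2]
width: 0.0268
```

Request:
carry_out:
  moves: [20,0.5,-0.01,0,0,20,0.5,-0.01,0,0,20,0.5,-0.01,0,0,20,0.4,-0.01,0,0,20,0.3,-0.01,0,0,20,0.3,-0.01,0,0,20,0.2,0,0,0,20,0.2,0,0,0,20,0,0,0,0,20,0,0,0,0]

```text
clock: 9.15
position: [0.5674, 0.1531, 0.0133]
ee_rot: [0.0, 1.0, -0.011, -0.0]
contact_force: [-0.4, -0.6, -1.1]
width: 0.0275
```

Request:
carry_out:
  moves: [20,0.2,0,0,0,20,0.2,0,0,0,20,0.2,0,0,0,20,0.2,0,0,0,20,0.2,0,0,0,20,0.1,0,0,0,20,0,0,0,0,20,0,0,0,0,20,0,0,0,0,20,0,0,0,0]

```text
clock: 10.15
position: [0.5784, 0.1531, 0.0133]
ee_rot: [0.0, 1.0, -0.011, -0.0]
contact_force: [0.4, -0.2, -1.7]
width: 0.0269
```

Request:
carry_out:
  moves: [20,0.2,0,0,0,20,0.2,0,0,0,20,0.2,0,0,0,20,0.1,0,0,0,20,0,0,0,0,20,0,0,0,0,20,0,0,0,0,20,0,0,0,0,20,0,0,0,0,20,0,0,0,0]

```text
clock: 11.15
position: [0.5806, 0.1534, 0.0127]
ee_rot: [0.0, 1.0, -0.011, -0.005]
contact_force: [-9.8, 2.0, 3.8]
width: 0.0269
```

Request:
carry_out:
  moves: [20,0.2,0,0,0,20,0.2,0,0,0,20,0,0,0,0,20,0,0,0,0,20,0,0,0,0,20,0,0,0,0,20,0,0,0,0,20,0,0,0,0,20,0,0,0,0,20,0,0,0,0]

```text
clock: 12.15
position: [0.5807, 0.1538, 0.0125]
ee_rot: [0.0, 1.0, -0.011, -0.009]
contact_force: [-16.0, 3.2, 8.1]
width: 0.027
```

Request:
carry_out:
  moves: [20,-0.3,0,0,0,20,-0.4,0,0,0,20,0,0,0,0,46,0,0,0,0,46,0,0,0,0,46,0,0,0,0,46,0,0,1,0,46,0,0,2,0,46,0,0,3,0,46,0,0,3,0]

```text
clock: 13.15
position: [0.5828, 0.153, 0.1048]
ee_rot: [0.0, 1.0, -0.011, 0.0]
contact_force: [-0.0, 0.6, 0.8]
width: 0.0395
```

Request:
carry_out:
  moves: [100,-1,-2,0,0.03,100,-1.5,-3,0,0.03,100,-2,-4,0,0.03,100,-2,-4,0,0.03,100,-2,-4,0,0.03,100,-2,-4,0,0.03,100,-2,-4,0,0.03,100,-2,-4,0,0.03,100,-2,-4,0,0,100,-1.5,-3,0,0]

```text
clock: 14.15
position: [0.4018, -0.2095, 0.1044]
ee_rot: [0.001, 0.994, 0.108, 0.001]
contact_force: [0.4, 1.0, -0.8]
width: 0.0856
```

```bash
python3 -c "
from h import *
print(manip.get_state()['position'],manip.get_state()['ee_rot'])
shot('top','a2',(230,120,370,240),5)"
```

```text
[ 0.40183755 -0.2094553   0.10441502] [1.11168503e-03 9.94138416e-01 1.08106616e-01 7.30497963e-04]
```

View pics/a2.png

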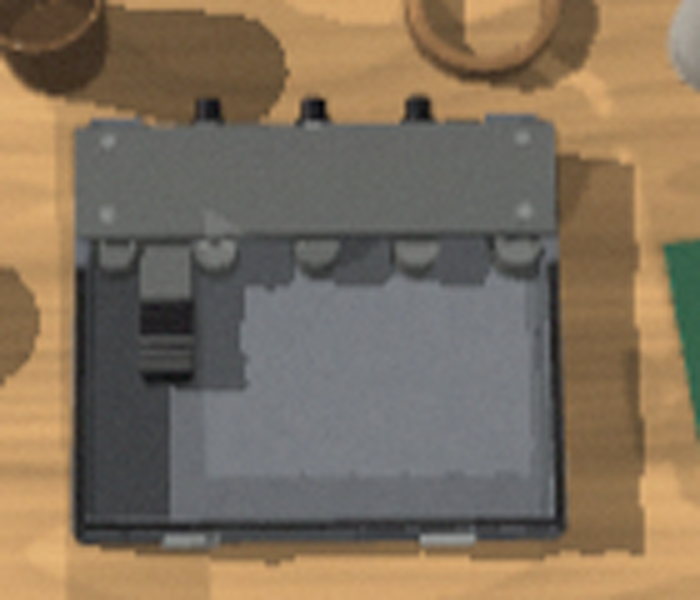

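Stick 1 is home and straight in the left bay, its tail end at about (166,380) in the crop. Next is the stick at (.42,-.23).

Request:
carry_out:
  moves: [100,-0.5,-1.5,0,0.007,100,-0.5,-1.5,0,0,100,0,0,-1.5,0,100,0,0,-2.5,0,100,0,0,-2.5,0,100,0,0,-2,0,100,0,0,-1,0,100,0,0,-0.4,0,20,0,0,0,0,20,0,0,0,0]

```text
clock: 15.2
position: [0.3933, -0.2374, 0.0051]
ee_rot: [0.001, 0.994, 0.112, 0.001]
contact_force: [0.3, -0.2, -0.1]
width: 0.0592
```

Request:
carry_out:
  moves: [20,0,0,0,0,20,0,0,0,0,20,0,0,0,0,20,0,0,0,0,20,0,0,0,0,20,0,0,0.5,0,20,0,0,1.5,0,20,0,0,2.5,0,20,0,0,2.5,0,20,0,0,0,0]

```text
clock: 16.2
position: [0.3942, -0.2383, 0.0771]
ee_rot: [0.002, 0.994, 0.112, 0.002]
contact_force: [0.1, -0.2, -0.9]
width: 0.0272
```

Request:
carry_out:
  moves: [20,0.7,2,0,-0.02,20,1,3,0,-0.03,20,1.3,3.5,0,-0.03,20,1.3,4,0,-0.03,20,1.3,4,0,-0.03,20,1.3,4,0,-0.03,20,1.3,4,0,-0.03,20,1.3,3.5,0,-0.03,20,1.3,3,0,-0.016,20,1,2,0,0]

```text
clock: 17.2
position: [0.5101, 0.0954, 0.0732]
ee_rot: [-0.0, 1.0, -0.01, -0.001]
contact_force: [0.8, 1.0, -2.2]
width: 0.0275
```

Request:
carry_out:
  moves: [20,0.1,0.7,0,0,20,0,0,0,0,20,0,0,0,0,20,0,0,0,0,20,0,0,0,0,20,0,0,0,0,20,0,0,0,0,20,0,0,0,0,20,0,0,0,0,20,0,0,0,0]

```text
clock: 18.2
position: [0.5115, 0.1001, 0.0743]
ee_rot: [0.0, 1.0, -0.011, 0.0]
contact_force: [-0.1, -0.1, -2.3]
width: 0.0274
```

Request:
carry_out:
  moves: [20,0,-0.15,-1,0,20,0,0,-1.5,0,20,0,0,-1.5,0,20,0,0,-1,0,20,0,0,-0.5,0,20,0,0,-0.3,0,20,0,0,-0.2,0,20,0,0,-0.1,0,20,0,0,0,0,20,0,0,0,0]

```text
clock: 19.2
position: [0.5118, 0.0986, 0.0137]
ee_rot: [0.0, 1.0, -0.011, 0.0]
contact_force: [0.9, -0.3, -2.2]
width: 0.0269
```

Request:
carry_out:
  moves: [20,0.4,-0.01,0,0,20,0.5,-0.01,0,0,20,0.5,-0.01,0,0,20,0.5,-0.01,0,0,20,0.5,-0.01,0,0,20,0.5,-0.01,0,0,20,0,0,0,0,20,0,0,0,0,20,0,0,0,0,20,0,0,0,0]

```text
clock: 20.2
position: [0.5402, 0.098, 0.0133]
ee_rot: [0.0, 1.0, -0.011, -0.0]
contact_force: [-0.1, -0.1, -1.8]
width: 0.0272
```

Request:
carry_out:
  moves: [20,0.5,-0.01,0,0,20,0.6,-0.01,0,0,20,0.6,-0.01,0,0,20,0.6,-0.01,0,0,20,0.5,-0.01,0,0,20,0.4,-0.01,0,0,20,0.3,0,0,0,20,0.2,0,0,0,20,0,0,0,0,20,0,0,0,0]

```text
clock: 21.2
position: [0.5779, 0.0975, 0.0133]
ee_rot: [-0.0, 1.0, -0.011, 0.0]
contact_force: [1.0, 3.1, -2.6]
width: 0.0272
```

Request:
carry_out:
  moves: [20,0.2,0,0,0,20,0.2,0,0,0,20,0.2,0,0,0,20,0.2,0,0,0,20,0.1,0,0,0,20,0,0,0,0,20,0,0,0,0,20,0,0,0,0,20,0,0,0,0,20,0,0,0,0]

```text
clock: 22.2
position: [0.5818, 0.0971, 0.0126]
ee_rot: [0.0, 1.0, -0.01, -0.005]
contact_force: [-8.8, 1.9, 1.2]
width: 0.027
```

Request:
carry_out:
  moves: [20,0.3,0,0,0,20,0,0,0,0,20,-0.4,0,0,0,20,-0.4,0,0,0,46,0,0,0,0,46,0,0,0,0,46,0,0,0,0,46,0,0,1,0,46,0,0,2,0,46,0,0,3,0]

```text
clock: 23.2
position: [0.5807, 0.0973, 0.0733]
ee_rot: [0.0, 1.0, -0.011, -0.001]
contact_force: [0.5, -0.3, -0.3]
width: 0.0389
```

Request:
carry_out:
  moves: [70,0,0,3,0,100,-1.5,-4,0,0.01,100,-2,-4.5,0,0.01,100,-2,-4.5,0,0.01,100,-2,-4.5,0,0.01,100,-2,-4.5,0,0.01,100,-2,-4.5,0,0.01,100,-2,-4.5,0,0,100,-2,-4.5,0,0,100,-1.5,-4,0,0]

```text
clock: 24.2
position: [0.4106, -0.3, 0.1044]
ee_rot: [0.001, 1.0, 0.019, 0.001]
contact_force: [0.6, 0.2, -0.3]
width: 0.0853
```

Request:
carry_out:
  moves: [100,-1,-2.5,0,0,100,-1,-2.7,0,0,100,0,0,-1.5,0,100,0,0,-2.5,0,100,0,0,-2.5,0,100,0,0,-2,0,100,0,0,-1,0,100,0,0,-0.4,0,20,0,0,0,0,20,0,0,0,0]

```text
clock: 25.2
position: [0.3922, -0.3503, 0.0053]
ee_rot: [0.001, 1.0, 0.019, 0.001]
contact_force: [0.1, -0.2, -0.5]
width: 0.059
```

Request:
carry_out:
  moves: [20,0,0,0,0,20,0,0,0,0,20,0,0,0,0,20,0,0,0,0,20,0,0,0,0,20,0,0,0.5,0,20,0,0,1.5,0,20,0,0,2.5,0,20,0,0,2.5,0,20,0,0,0,0]

```text
clock: 26.2
position: [0.393, -0.3513, 0.0773]
ee_rot: [0.002, 1.0, 0.019, 0.002]
contact_force: [0.0, -0.5, -1.0]
width: 0.0271
```

Request:
carry_out:
  moves: [20,0.7,2,0,0,20,1,3,0,-0.01,20,1.3,4,0,-0.01,20,1.3,4.5,0,-0.01,20,1.3,4.5,0,-0.01,20,1.3,4.5,0,-0.01,20,1.3,4.5,0,-0.01,20,1.3,4.5,0,0,20,1.3,4,0,0,20,1,3,0,0]

```text
clock: 27.2
position: [0.5089, 0.038, 0.0733]
ee_rot: [-0.0, 1.0, -0.01, -0.001]
contact_force: [-0.5, -0.5, -0.8]
width: 0.0273
```

Request:
carry_out:
  moves: [20,0.2,0.8,0,0,20,0,0,0,0,20,0,0,0,0,20,0,0,0,0,20,0,0,0,0,20,0,0,0,0,20,0,0,0,0,20,0,0,0,0,20,0,0,0,0,20,0,0,0,0]

```text
clock: 28.2
position: [0.5115, 0.0434, 0.0743]
ee_rot: [0.0, 1.0, -0.011, 0.0]
contact_force: [1.1, -0.5, -1.8]
width: 0.0275
```

Request:
carry_out:
  moves: [20,0,-0.1,-1,0,20,0,0,-1.5,0,20,0,0,-1.5,0,20,0,0,-1,0,20,0,0,-0.5,0,20,0,0,-0.3,0,20,0,0,-0.2,0,20,0,0,-0.1,0,20,0,0,0,0,20,0,0,0,0]

```text
clock: 29.2
position: [0.5118, 0.0424, 0.0137]
ee_rot: [0.0, 1.0, -0.011, 0.0]
contact_force: [0.7, 0.4, -0.9]
width: 0.027
```

Request:
carry_out:
  moves: [20,0.4,-0.01,0,0,20,0.5,-0.01,0,0,20,0.5,-0.01,0,0,20,0.5,-0.01,0,0,20,0.5,-0.01,0,0,20,0.5,-0.01,0,0,20,0,0,0,0,20,0,0,0,0,20,0,0,0,0,20,0,0,0,0]

```text
clock: 30.2
position: [0.5403, 0.0417, 0.0133]
ee_rot: [0.0, 1.0, -0.011, -0.0]
contact_force: [-0.4, -0.3, 0.1]
width: 0.0273
```

Request:
carry_out:
  moves: [20,0.5,-0.01,0,0,20,0.6,-0.01,0,0,20,0.6,-0.01,0,0,20,0.6,-0.01,0,0,20,0.5,-0.01,0,0,20,0.3,-0.01,0,0,20,0.2,0,0,0,20,0.2,0,0,0,20,0,0,0,0,20,0,0,0,0]

```text
clock: 31.2
position: [0.5755, 0.0415, 0.0132]
ee_rot: [-0.0, 1.0, -0.011, -0.0]
contact_force: [-1.5, 5.9, -1.3]
width: 0.0272
```

Request:
carry_out:
  moves: [20,0.2,0,0,0,20,0.2,0,0,0,20,0.2,0,0,0,20,0.2,0,0,0,20,0.1,0,0,0,20,0,0,0,0,20,0,0,0,0,20,0,0,0,0,20,0,0,0,0,20,0,0,0,0]

```text
clock: 32.2
position: [0.5812, 0.041, 0.0129]
ee_rot: [0.0, 1.0, -0.01, -0.003]
contact_force: [-6.2, 3.6, 1.0]
width: 0.027
```

Request:
carry_out:
  moves: [20,0.3,0,0,0,20,0.2,0,0,0,20,0,0,0,0,20,0,0,0,0,20,0,0,0,0,20,0,0,0,0,20,0,0,0,0,20,0,0,0,0,20,0,0,0,0,20,0,0,0,0]

```text
clock: 33.2
position: [0.5814, 0.0404, 0.0119]
ee_rot: [0.001, 1.0, -0.01, -0.008]
contact_force: [-13.4, 0.4, 3.9]
width: 0.0275
```

Request:
carry_out:
  moves: [20,-0.4,0,0,0,20,-0.5,0,0,0,20,0,0,0,0,46,0,0,0,0,46,0,0,0,0,46,0,0,0,0,46,0,0,1,0,46,0,0,2,0,46,0,0,3,0,46,0,0,3,0]

```text
clock: 34.2
position: [0.5806, 0.0412, 0.1048]
ee_rot: [0.0, 1.0, -0.011, 0.0]
contact_force: [0.5, 0.4, 0.1]
width: 0.0389
```

Request:
carry_out:
  moves: [100,0,-2,0,0,100,-0.3,-3.5,0,0.02,100,-0.4,-4.2,0,0.02,100,-0.5,-4.5,0,0.03,100,-0.5,-4.5,0,0.03,100,-0.5,-4.5,0,0.03,100,-0.5,-4.5,0,0.03,100,-0.4,-4.5,0,0.013,100,-0.3,-3.5,0,0,100,0,-2,0,0]

```text
clock: 35.2
position: [0.5463, -0.3392, 0.1042]
ee_rot: [0.001, 0.997, 0.075, 0.001]
contact_force: [0.6, 0.4, -0.7]
width: 0.0856
```

Now I descend on the last stick, with y −0.5 and yaw as is.

Request:
carry_out:
  moves: [100,0.1,-0.5,0,0,100,0,0,0,0,100,0,0,-1.5,0,100,0,0,-2.5,0,100,0,0,-2.5,0,100,0,0,-2,0,100,0,0,-1,0,100,0,0,-0.4,0,20,0,0,0,0,20,0,0,0,0]

```text
clock: 36.2
position: [0.5484, -0.3408, 0.0054]
ee_rot: [0.001, 0.997, 0.076, 0.001]
contact_force: [1.2, 0.1, 0.1]
width: 0.0592
```

Request:
carry_out:
  moves: [20,0,0,0,0,20,0,0,0,0,20,0,0,0,0,20,0,0,0,0,20,0,0,0,0,20,0,0,0.5,0,20,0,0,1.5,0,20,0,0,2.5,0,20,0,0,2.5,0,20,0,0,0,0]

```text
clock: 37.2
position: [0.5493, -0.3422, 0.0777]
ee_rot: [0.002, 0.997, 0.076, 0.002]
contact_force: [-0.1, -0.8, 0.1]
width: 0.0269
```

Request:
carry_out:
  moves: [20,-0.3,2,0,0,20,-0.4,3,0,-0.02,20,-0.4,3.5,0,-0.03,20,-0.5,4,0,-0.03,20,-0.5,4,0,-0.03,20,-0.5,4,0,-0.03,20,-0.5,4,0,-0.02,20,-0.4,3.5,0,-0.014,20,-0.2,3,0,0,20,0,1.5,0,0]

```text
clock: 38.2
position: [0.5086, -0.0134, 0.0732]
ee_rot: [-0.0, 1.0, -0.01, -0.002]
contact_force: [-0.1, -0.6, -1.2]
width: 0.0271
```

Request:
carry_out:
  moves: [20,0,0.4,0,0,20,0,0,0,0,20,0,0,0,0,20,0,0,0,0,20,0,0,0,0,20,0,0,0,0,20,0,0,0,0,20,0,0,0,0,20,0,0,0,0,20,0,0,0,0]

```text
clock: 39.2
position: [0.5105, -0.0118, 0.0744]
ee_rot: [0.0, 1.0, -0.011, 0.0]
contact_force: [0.3, -0.4, -0.6]
width: 0.0276
```

Request:
carry_out:
  moves: [20,0,-0.1,-1,0,20,0,0,-1.5,0,20,0,0,-1.5,0,20,0,0,-1,0,20,0,0,-0.5,0,20,0,0,-0.3,0,20,0,0,-0.2,0,20,0,0,-0.1,0,20,0,0,0,0,20,0,0,0,0]

```text
clock: 40.2
position: [0.5108, -0.0128, 0.0137]
ee_rot: [0.0, 1.0, -0.011, 0.0]
contact_force: [-0.1, 0.4, -1.1]
width: 0.0273
```

Request:
carry_out:
  moves: [20,0.4,-0.01,0,0,20,0.5,-0.01,0,0,20,0.5,-0.01,0,0,20,0.5,-0.01,0,0,20,0.5,-0.01,0,0,20,0.5,-0.01,0,0,20,0,0,0,0,20,0,0,0,0,20,0,0,0,0,20,0,0,0,0]

```text
clock: 41.2
position: [0.5392, -0.0134, 0.0133]
ee_rot: [0.0, 1.0, -0.011, -0.0]
contact_force: [-0.7, -0.1, -0.5]
width: 0.027
```

Request:
carry_out:
  moves: [20,0.5,-0.01,0,0,20,0.6,-0.01,0,0,20,0.6,-0.01,0,0,20,0.6,-0.01,0,0,20,0.5,-0.01,0,0,20,0.3,-0.01,0,0,20,0.2,0,0,0,20,0.2,0,0,0,20,0,0,0,0,20,0,0,0,0]

```text
clock: 42.2
position: [0.5747, -0.0139, 0.0133]
ee_rot: [-0.0, 1.0, -0.011, 0.0]
contact_force: [0.1, 3.3, -1.9]
width: 0.027
```

Request:
carry_out:
  moves: [20,0.2,0,0,0,20,0.2,0,0,0,20,0.2,0,0,0,20,0.2,0,0,0,20,0.2,0,0,0,20,0.2,0,0,0,20,0.1,0,0,0,20,0,0,0,0,20,0,0,0,0,20,0,0,0,0]

```text
clock: 43.2
position: [0.5802, -0.0142, 0.012]
ee_rot: [0.0, 1.0, -0.011, -0.007]
contact_force: [-13.0, 0.4, 3.6]
width: 0.0273
```

Request:
carry_out:
  moves: [20,-0.4,0,0,0,20,-0.4,0,0,0,20,0,0,0,0,46,0,0,0,0,46,0,0,0,0,46,0,0,0,0,46,0,0,1,0,46,0,0,2,0,46,0,0,3,0,46,0,0,3,0]

```text
clock: 44.2
position: [0.5795, -0.014, 0.1048]
ee_rot: [0.0, 1.0, -0.011, 0.0]
contact_force: [0.5, 1.1, 0.4]
width: 0.0391
```

Request:
carry_out:
  moves: [50,-1,-2,2,0,50,-2,-3,2,0,50,-2,-3,2,0,50,-2,-3,1,0,50,-2,-3,1,0,50,-2,-3,0,0,50,-2,-3,0,0,50,-2,-2,0,0,50,-1,-1,0,0,50,0,0,0,0]

```text
clock: 45.2
position: [0.4188, -0.2448, 0.1839]
ee_rot: [0.0, 1.0, -0.012, 0.0]
contact_force: [0.3, 0.9, 0.3]
width: 0.0427
```

```bash
python3 -c "
from h import *
print(manip.get_state()['position'],manip.get_state()['ee_rot'])
shot('top','b1',(165,120,365,270),4);shot('side','bs')"
```

```text
[ 0.41883703 -0.24483926  0.18393618] [ 2.91923639e-04  9.99922865e-01 -1.24117430e-02  3.55825286e-04]
```

View pics/b1.png

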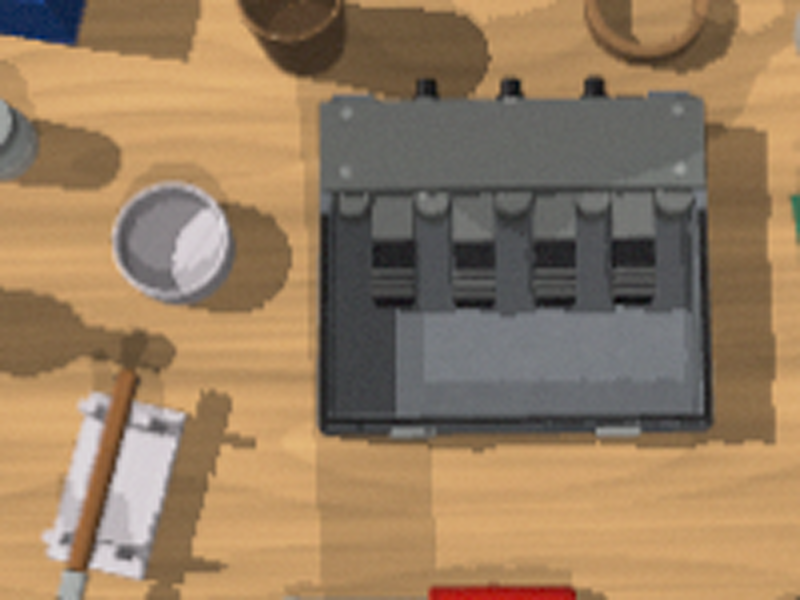

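All four sticks are home, tails aligned at about y=303 in the crop. The pot at (174,242) and the brush have not moved. Next I go to the brush. The moves only turn about z, so after lifting I'll lever the brush tip-down in the pads against the rest to get a real dip.

Request:
carry_out:
  moves: [100,0,3,0,0.14,100,0,3,0,0.14,100,0,3,0,0.14,100,0,3,0,0.14,100,0,3,0,0.14,100,0,3,0,0.14,100,0,3,0,0.14,100,0,3,0,0.14,100,0,3,0,0.14,100,0,3,0,0.14]

```text
clock: 46.3
position: [0.4196, 0.0588, 0.1835]
ee_rot: [-0.0, 0.769, 0.639, 0.001]
contact_force: [0.3, 0.1, 0.1]
width: 0.0853
```

Request:
carry_out:
  moves: [100,0,3,0,0.14,100,0,3,0,0.14,100,0,3,0,0.14,100,0,3,0,0.14,100,0,3,0,0.14,100,0,3,0,0.14,100,0,3,0,0.14,100,0,3,0,0.14,100,0,3,0,0.14,100,0,3,0,0.14]

```text
clock: 47.3
position: [0.4184, 0.359, 0.1833]
ee_rot: [-0.0, 0.177, 0.984, 0.0]
contact_force: [0.5, 0.6, -0.2]
width: 0.0849
```

Request:
carry_out:
  moves: [100,0,0,-1,0.11,100,0,0,-1.5,0,100,0,0,-2,0,100,0,0,-2,0,100,0,0,0,0,100,0,0,0,0,100,0,0,0,0,100,0,0,0,0,100,0,0,0,0,100,0,0,0,0]

```text
clock: 48.3
position: [0.4198, 0.3561, 0.1189]
ee_rot: [0.0, 0.127, 0.992, 0.0]
contact_force: [0.1, -0.5, 0.0]
width: 0.0854
```

Request:
carry_out:
  moves: [100,-0.4,-0.2,-1,0,100,0,0,-2,0,100,0,0,-2,0,100,0,0,-2,0,100,0,0,-1.5,0,100,0,0,-0.6,0,0,0,0,0,0,0,0,0,0,0,0,0,0,0,0,0,0,0,0,0]
  squeeze: 40

```text
clock: 49.3
position: [0.416, 0.3543, 0.0281]
ee_rot: [0.001, 0.127, 0.992, 0.001]
contact_force: [0.2, -0.6, 0.1]
width: 0.0282
```

Request:
carry_out:
  moves: [0,0,0,0,0,0,0,0,0,0,0,0,0,0,0,0,0,0,0,0,0,0,0,0,0,0,0,0,0.5,0,0,0,0,1,0,0,0,0,1.5,0,0,0,0,1.5,0,0,0,0,0,0]

```text
clock: 50.3
position: [0.4169, 0.3549, 0.0745]
ee_rot: [0.002, 0.127, 0.992, 0.002]
contact_force: [0.3, 0.6, -0.1]
width: 0.0132
```

```bash
python3 -c "
from h import *
s=manip.get_state(); print(s['position'],s['ee_rot'],s['width'],s['qpos'])
K=p('side',[(.41,.355,.08)])[0].astype(int); print(K)
x,y=K; shot('side','g1',(x-80,y-70,x+80,y+50),5)"
```

```text
[0.41690241 0.35489848 0.07450887] [0.00174896 0.12655862 0.99195643 0.00151917] 0.013209844459561125 [ 5.78102926e-01  3.67161799e-01  1.79696875e+00  5.71710666e-05
  9.72829086e-01 -7.38926943e-01]
[302 252]
```

View pics/g1.png

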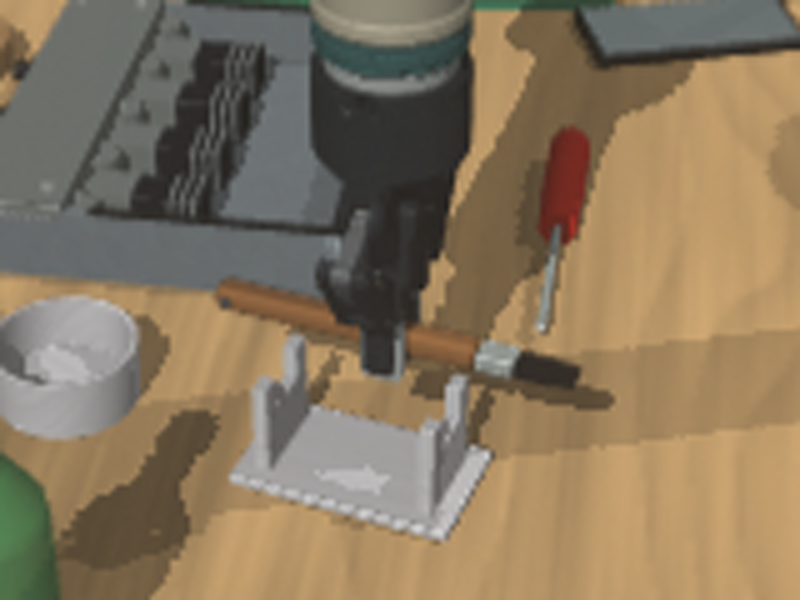

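The side crop shows the brush level in the pads at (400,335) with the rest clear below it. Next I move along the brush, over one prong of the front fork, and press down to tilt it.

Request:
carry_out:
  moves: [0,-1,0,0,0,0,-1.5,-0.1,0,0,0,-1.5,-0.1,0,0,0,-1.5,-0.1,0,0,0,-1.3,0,0,0,0,0,0,0,0,0,0,0,-0.5,0,0,0,0,-0.5,0,0,0,0,-0.5,0,0,0,0,0,0]

```text
clock: 51.35
position: [0.3475, 0.3506, 0.0563]
ee_rot: [-0.001, 0.127, 0.992, -0.001]
contact_force: [0.3, 0.0, 0.7]
width: 0.0132
```

Request:
carry_out:
  moves: [0,0,0,-0.5,0,0,0,0,-0.5,0,0,0,0,-0.3,0,0,0,0,-0.3,0,0,0,0,-0.3,0,0,0,0,-0.3,0,0,0,0,0,0,0,0,0,0,0,0,0,0,0,0,0,0,0,0,0]

```text
clock: 52.35
position: [0.3474, 0.3512, 0.0362]
ee_rot: [0.0, 0.127, 0.992, 0.0]
contact_force: [-3.2, -0.5, 7.9]
width: 0.0132
```

```bash
python3 -c "
from h import *
s=manip.get_state(); print(s['position'],s['ee_rot'],s['width'],s['contact_force'])
shot('side','g2',(222,192,382,312),5)"
```

```text
[0.34744336 0.35121913 0.03615833] [1.23920914e-04 1.26637842e-01 9.91948941e-01 3.74493466e-04] 0.013219040059554954 [-3.24620069 -0.4719604   7.9288901 ]
```

View pics/g2.png

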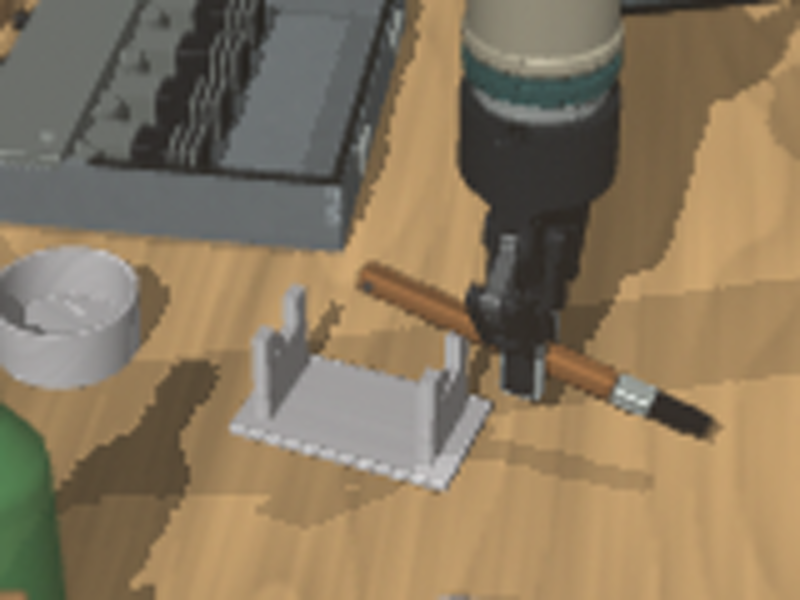

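The pivot works: about 13° so far, with the handle on the prong at (455,330). I'll press on.

Request:
carry_out:
  moves: [0,0,0,-0.2,0,0,0,0,-0.2,0,0,0,0,-0.2,0,0,0,0,-0.2,0,0,0,0,0,0,0,0,0,0,0,0,0,0,0,0,0,0,0,0,0,0,0,0,0,0,0,0,0,0,0]

```text
clock: 53.4
position: [0.3483, 0.3512, 0.0285]
ee_rot: [0.001, 0.126, 0.992, 0.001]
contact_force: [-1.5, -2.2, 9.7]
width: 0.0133
```

Request:
carry_out:
  moves: [0,0,0,1,0,0,0,0,1.5,0,0,0,0,2,0,0,0,0,2,0,0,0,0,2,0,0,0,0,0,0,0,0,0,0,0,0,0,0,0,0,0,0,0,0,0,0,0,0,0,0]

```text
clock: 54.4
position: [0.3471, 0.3506, 0.1114]
ee_rot: [-0.001, 0.127, 0.992, -0.001]
contact_force: [-0.5, 0.5, -1.5]
width: 0.0133
```

```bash
python3 -c "
from h import *
s=manip.get_state(); print(s['position'],s['ee_rot'],s['width'],s['contact_force'])
shot('side','g3',(242,152,402,272),5); shot('top','g3t')"
```

```text
[0.34707984 0.35062895 0.11144842] [-6.70038339e-04  1.26596595e-01  9.91953874e-01 -6.04756673e-04] 0.013281222008898431 [-0.51291234  0.53123346 -1.51112216]
```

View pics/g3.png

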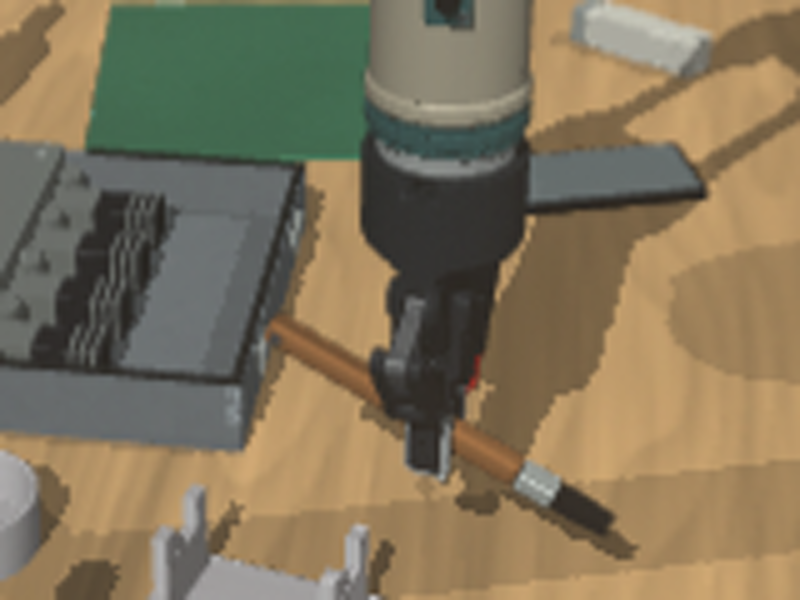

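```bash
cat >> h.py <<'E'
def brush(name,end,tip,pos,yaw):
    "ray-plane intersection of the picture points with the brush's vertical plane: length, tilt, tip in tool axes"
    n=np.array([-np.sin(yaw),np.cos(yaw),0]); out=[]
    for q in (end,tip):
        a,b=w(name,[q],0.)[0],w(name,[q],.2)[0]; t=n@(pos-a)/(n@(b-a)); out.append(a+t*(b-a))
    E,T=out; d=np.array([np.cos(yaw),np.sin(yaw),0]); g=pos+[0,0,.019]
    h=lambda P:((P-g)@d,P[2]-g[2])
    print('len',np.linalg.norm(T-E).round(4),'tilt deg',np.degrees(np.arcsin((E-T)[2]/np.linalg.norm(T-E))).round(1),'tip fwd,up from grasp',np.round(h(T),4),'end',np.round(h(E),4),'tip',T.round(4))
E
python3 -c "
from h import *
brush('side',(242+282/5,152+325/5),(242+608/5,152+522/5),np.array([.3471,.3506,.1114]),2.887)"
```

```text
len 0.1824 tilt deg 23.2 tip fwd,up from grasp [ 0.0878 -0.033 ] end [-0.0798  0.0388] tip [0.2621 0.3727 0.0974]
```

```bash
python3 -c "
import cv2,numpy as np
a=cv2.imread('pics/raw_top0.png',0);b=cv2.imread('pics/raw_g3t.png',0)
t=a[160:202,190:227]; r=cv2.matchTemplate(b[130:232,160:257],t,cv2.TM_CCOEFF_NORMED); print(cv2.minMaxLoc(r))
im=cv2.imread('pics/raw_g3t.png'); cv2.imwrite('pics/g3tc.png',cv2.resize(im[150:330,100:340],None,fx=3.3,fy=3.3,interpolation=2))"
```

```text
(-0.4205884337425232, 0.9555115699768066, (44, 34), (30, 30))
```

View pics/g3tc.png

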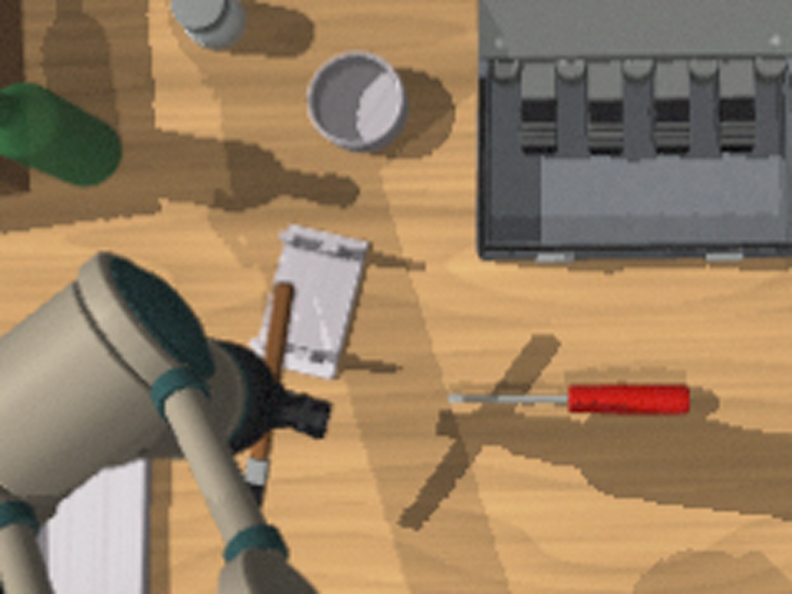

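The pot is unmoved: the template matched at the same place with score 0.96. Now I turn the brush to point away from the robot and hover before the pot.

Request:
carry_out:
  moves: [0,0.5,-0.2,0.3,-0.1,0,1,-0.4,0.3,-0.14,0,1,-0.4,0.3,-0.14,0,1,-0.4,0.3,-0.14,0,1,-0.4,0.3,-0.14,0,1,-0.4,0,-0.14,0,1,-0.4,0,-0.14,0,1,-0.4,0,-0.14,0,1,-0.4,0,-0.14,0,1,-0.4,0,-0.14]
  squeeze: 60

```text
clock: 55.5
position: [0.4428, 0.3128, 0.127]
ee_rot: [-0.0, 0.724, 0.69, -0.0]
contact_force: [0.3, -0.6, -0.4]
width: 0.0129
```

Request:
carry_out:
  moves: [0,1,-0.4,0,-0.14,0,1,-0.4,0,-0.14,0,1,-0.4,0,-0.14,0,1,-0.4,0,-0.14,0,1,-0.4,0,-0.14,0,1,-0.3,0,-0.14,0,1,-0.3,0,-0.14,0,1,-0.3,0,-0.14,0,0.8,-0.2,0,-0.057,0,0,0,0,0]

```text
clock: 56.5
position: [0.5316, 0.2817, 0.1269]
ee_rot: [0.0, 0.985, 0.174, 0.0]
contact_force: [-0.9, 0.0, -0.3]
width: 0.0131
```

Request:
carry_out:
  moves: [0,0.5,0,-1,0,0,0,0,-1,0,0,0,0,-1,0,0,0,0,-1,0,0,0,0,0,0,0,0,0,0,0,0,0,0,0,0,0,0,0,0,0,0,0,0,0,0,0,0,0,0,0]

```text
clock: 57.5
position: [0.5357, 0.282, 0.0877]
ee_rot: [-0.0, 0.985, 0.175, 0.0]
contact_force: [0.4, 1.1, -1.1]
width: 0.0128
```

```bash
python3 -c "
from h import *
s=manip.get_state(); q=s['ee_rot']; print(s['position'],2*np.arctan2(q[2],q[1]),s['width'],s['contact_force'])
x,y=p('side',[(.57,.30,.06)])[0].astype(int); x-=80;y-=60; print(x,y); shot('side','d1',(x,y,x+160,y+120),5); shot('top','d1t')
a=cv2.imread('pics/raw_top0.png',0);b=cv2.imread('pics/raw_d1t.png',0)
t=a[160:202,190:227]; r=cv2.matchTemplate(b[130:232,160:257],t,cv2.TM_CCOEFF_NORMED); print(cv2.minMaxLoc(r))"
```

```text
[0.53570103 0.28203987 0.08767396] 0.3508169776880691 0.01281706888975946 [ 0.37631646  1.06278156 -1.0774002 ]
165 181
(-0.45568329095840454, 0.3898644745349884, (39, 36), (52, 49))
```

View pics/d1.png

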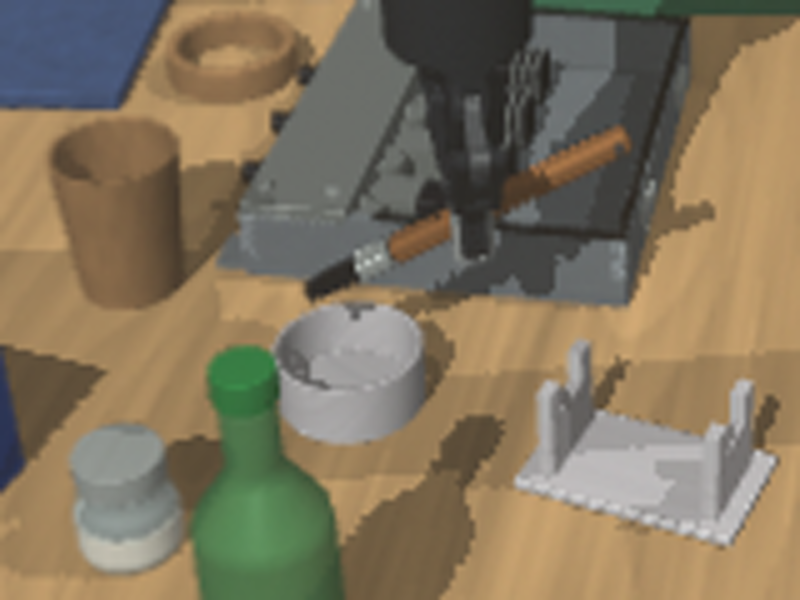

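```bash
python3 -c "
from h import *
o=np.array([165,181])
brush('side',np.array([624,136])/5+o,np.array([307,294])/5+o,np.array([.5357,.2820,.0877]),.3508)
print((p('side',[(.599,.305,.036),(.558,.305,.036),(.64,.305,.036),(.599,.264,.036),(.599,.346,.036)])-o)*5)"
```

```text
len 0.1883 tilt deg 23.4 tip fwd,up from grasp [ 0.0893 -0.0365] end [-0.0836  0.0381] tip [0.6195 0.3127 0.0702]
[[353.20294852 340.20912093]
 [427.17434581 346.31534819]
 [280.10109558 334.13523066]
 [371.60461877 296.18172414]
 [333.72007563 386.84900362]]
```

The rim in the picture matches the pot estimate. The brush tilts 23.4° and its tip is 7 cm up over the pot's far half. I lower it 5.2 cm.

Request:
carry_out:
  moves: [0,0,0,-1,0,0,0,0,-1,0,0,0,0,-1,0,0,0,0,-0.8,0,0,0,0,-0.6,0,0,0,0,-0.4,0,0,0,0,-0.4,0,0,0,0,0,0,0,0,0,0,0,0,0,0,0,0]

```text
clock: 58.6
position: [0.5356, 0.282, 0.0356]
ee_rot: [0.0, 0.985, 0.175, 0.0]
contact_force: [0.1, -0.0, -1.0]
width: 0.0131
```

Request:
carry_out:
  moves: [0,0,0,0,0,0,0,0,0,0,0,0,0,0,0,0,0,0,0,0,0,0,0,0,0,0,0,0,0,0,0,0,0,0,0,0,0,0,0,0,0,0,0,0,0,0,0,0,0,0]

```text
clock: 59.6
position: [0.5356, 0.282, 0.0354]
ee_rot: [0.0, 0.985, 0.175, 0.0]
contact_force: [0.8, 0.7, 0.8]
width: 0.0131
```

```bash
python3 -c "
from h import *
s=manip.get_state(); q=s['ee_rot']; print(s['position'],2*np.arctan2(q[2],q[1]),s['width'],s['contact_force'])
shot('side','d2',(165,181,325,301),5)"
```

```text
[0.53562796 0.2820137  0.03536267] 0.35081103960635374 0.013124878995982586 [0.76636418 0.74250172 0.82213334]
```

View pics/d2.png

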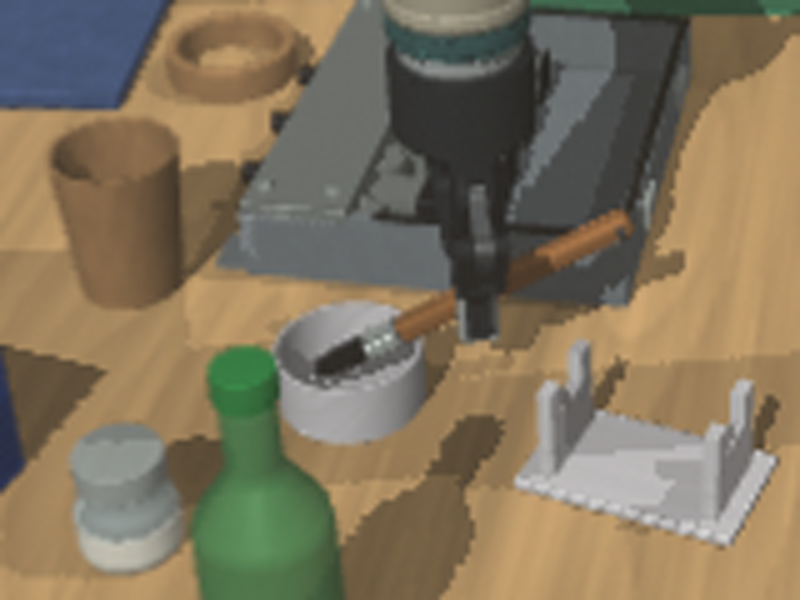

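The brush is really dipped: the bristles sit in the pot at (340,360) with no force on the tool. Now I check the gasket line from pixel profiles and lift out.

```bash
python3 -c "
from h import *
g=cv2.imread('pics/raw_b1.png',0).astype(np.float32)
for nm,P,ax in [('left',[(x,.0692-.0216*(x-.5768)+.130) for x in (.49,.52,.55,.58)],1),('right',[(x,.0692-.0216*(x-.5768)-.130) for x in(.49,.52,.55,.58)],1),('front',[(.4658+.0216*(y-.0716),y) for y in(-.03,0,.04,.07,.1,.13)],0)]:
  for q in P:
    s=np.arange(-.012,.012,.0005); L=np.array([(q[0]+(t if ax==0 else 0),q[1]+(t if ax else 0),.048) for t in s]); u=p('top',L).astype(np.float32)
    v=cv2.remap(g,u[:,0].reshape(1,-1),u[:,1].reshape(1,-1),1)[0]; ww=np.clip(np.percentile(v,50)-v,0,None)*(abs(s)<.0085); print(nm,np.round(q,3),'off mm',round(1000*(ww@s)/ww.sum(),1),v[::6].astype(int))
"
```

```text
left [0.49  0.201] off mm -2.2 [ 65  61  51  47  39  76 128 157]
left [0.52 0.2 ] off mm -2.1 [ 66  64  52  51  42  74 132 147]
left [0.55 0.2 ] off mm -1.6 [ 67  63  54  56  41  69 129 140]
left [0.58  0.199] off mm -1.5 [ 65  65  51  55  36  57 125 140]
right [ 0.49  -0.059] off mm 1.4 [108 109 107 110  49  55 100  98]
right [ 0.52 -0.06] off mm 1.5 [104 106 106  92  54  59  88  97]
right [ 0.55 -0.06] off mm 1.2 [101 100 100  87  50  53 106  91]
right [ 0.58  -0.061] off mm 1.6 [112 113 113 104  56  50  91  82]
front [ 0.464 -0.03 ] off mm 0.5 [109 101  70  75  72  51  86 106]
front [0.464 0.   ] off mm 1.5 [110 127 143  91  58  60  92 103]
front [0.465 0.04 ] off mm -0.6 [105  99  72  63  53  59  91 107]
front [0.466 0.07 ] off mm -0.5 [102  91  75  69  47  65  98 108]
front [0.466 0.1  ] off mm -0.3 [106  94  76  69  44  63  96 104]
front [0.467 0.13 ] off mm 0.7 [103  99  91  77  46  58  93 104]
```

Request:
carry_out:
  moves: [0,0,0,1,0,0,0,0,1,0,0,0,0,2,0,0,0,0,2,0,0,0,0,0,0,0,0,-1,0,0,0,0,-1.5,0,0,0,-0.3,-2,0,0,0,-0.5,-2,0,0,0,-0.5,-2,0,0]

```text
clock: 60.65
position: [0.5211, 0.1947, 0.094]
ee_rot: [0.0, 0.985, 0.174, -0.002]
contact_force: [0.7, -0.5, -0.7]
width: 0.0128
```

Request:
carry_out:
  moves: [0,-0.2,-1.2,0,0,0,-0.2,-1,0,0,0,0,-0.6,0,0,0,0,0,0,0,0,0,0,-0.5,0,0,0,0,-0.5,0,0,0,0,-0.5,0,0,0,0,0,0,0,0,0,0,0,0,0,0,0,0]

```text
clock: 61.65
position: [0.5187, 0.1692, 0.0804]
ee_rot: [0.0, 0.985, 0.175, 0.0]
contact_force: [-0.1, -0.2, 0.1]
width: 0.0128
```

```bash
python3 -c "
from h import *
s=manip.get_state(); q=s['ee_rot']; print(s['position'],2*np.arctan2(q[2],q[1]),s['width'],s['contact_force'])
shot('side','e1'); shot('top','e1t')
x,y=p('side',[(.60,.2,.05)])[0].astype(int); x-=50;y-=50; print(x,y,(p('side',[(.6016,.1987,.048)])-[x,y])*5)
u,v=p('top',[(.60,.2,.05)])[0].astype(int); u-=30;v-=50; print(u,v,(p('top',[(.6016,.1987,.048)])-[u,v])*5)
A=cv2.imread('pics/raw_e1.png')[y:y+100,x:x+100];B=cv2.imread('pics/raw_e1t.png')[v:v+100,u:u+60]
cv2.imwrite('pics/e1c.png',cv2.resize(np.hstack([A,B]),None,fx=5,fy=5,interpolation=2))"
```

```text
[0.51866352 0.16918547 0.08035549] 0.3510542036880338 0.012820248755316668 [-0.05769038 -0.22961671  0.08618428]
194 173 [[248.11565363 253.42555794]]
215 127 [[155.23499988 251.68410071]]
```

View pics/e1c.png

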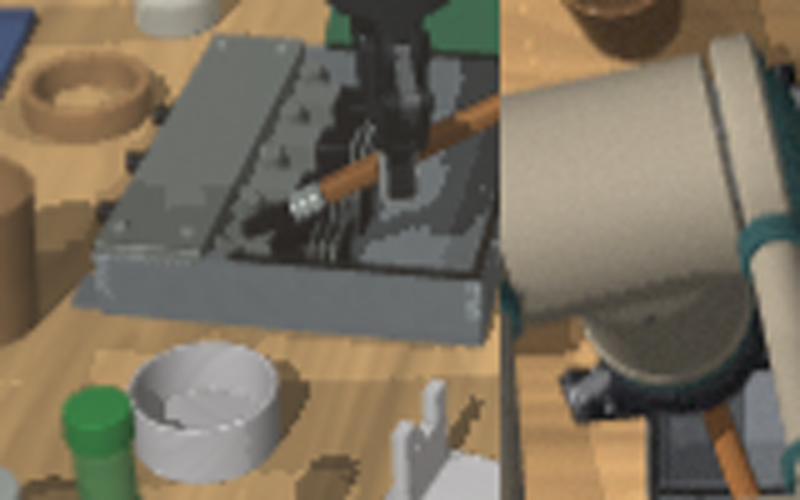

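The tip shows at about (245,222), 3 cm of picture above the predicted gasket point (248,253), which fits the 15 mm still to go. I lower it and draw along the left side.

Request:
carry_out:
  moves: [0,-0.1,-0.1,-0.5,0,0,0,0,-0.5,0,0,0,0,-0.3,0,0,0,0,0,0,0,0,0,0,0,0,-0.4,0.01,0,0,0,-0.4,0.01,0,0,0,-0.4,0.01,0,0,0,-0.4,0.01,0,0,0,-0.4,0.01,0,0]

```text
clock: 62.75
position: [0.4971, 0.1685, 0.0674]
ee_rot: [0.0, 0.985, 0.175, 0.0]
contact_force: [0.4, -0.9, -0.1]
width: 0.0126
```

Request:
carry_out:
  moves: [0,-0.4,0.01,0,0,0,-0.4,0.01,0,0,0,-0.4,0.01,0,0,0,-0.4,0.01,0,0,0,-0.4,0.01,0,0,0,-0.4,0.01,0,0,0,-0.4,0.01,0,0,0,-0.4,0.01,0,0,0,-0.4,0.01,0,0,0,-0.4,0.01,0,0]

```text
clock: 63.75
position: [0.4572, 0.1695, 0.0674]
ee_rot: [0.0, 0.985, 0.174, 0.0]
contact_force: [1.0, 0.7, -0.6]
width: 0.013
```

Request:
carry_out:
  moves: [0,-0.4,0.01,0,0,0,-0.4,0.01,0,0,0,-0.4,0.01,0,0,0,-0.4,0.01,0,0,0,-0.4,0.01,0,0,0,-0.4,0.01,0,0,0,-0.4,0.01,0,0,0,-0.4,0.01,0,0,0,-0.4,0.01,0,0,0,-0.4,0.01,0,0]

```text
clock: 64.75
position: [0.4172, 0.1705, 0.0673]
ee_rot: [0.0, 0.985, 0.174, 0.0]
contact_force: [0.6, 0.7, -0.6]
width: 0.0127
```

Request:
carry_out:
  moves: [0,-0.4,0.01,0,0,0,-0.4,0.01,0,0,0,-0.4,0.01,0,0,0,-0.4,0.01,0,0,0,-0.4,0.01,0,0,0,-0.4,0.01,0,0,0,-0.4,0.01,0,0,0,-0.4,0.01,0,0,0,0,0,0,0,0,0,0,0,0]

```text
clock: 65.75
position: [0.3856, 0.1713, 0.0674]
ee_rot: [0.0, 0.985, 0.175, 0.0]
contact_force: [0.9, 0.9, -0.3]
width: 0.0132
```

Request:
carry_out:
  moves: [0,-0.01,-0.4,0,0,0,-0.01,-0.4,0,0,0,-0.01,-0.4,0,0,0,-0.01,-0.4,0,0,0,-0.01,-0.4,0,0,0,-0.01,-0.4,0,0,0,-0.01,-0.4,0,0,0,-0.01,-0.4,0,0,0,-0.01,-0.4,0,0,0,-0.01,-0.4,0,0]

```text
clock: 66.75
position: [0.3845, 0.131, 0.0673]
ee_rot: [0.0, 0.985, 0.175, 0.0]
contact_force: [-0.4, -0.3, -0.5]
width: 0.0129
```

Request:
carry_out:
  moves: [0,-0.01,-0.4,0,0,0,-0.01,-0.4,0,0,0,-0.01,-0.4,0,0,0,-0.01,-0.4,0,0,0,-0.01,-0.4,0,0,0,-0.01,-0.4,0,0,0,-0.01,-0.4,0,0,0,-0.01,-0.4,0,0,0,-0.01,-0.4,0,0,0,-0.01,-0.4,0,0]

```text
clock: 67.75
position: [0.3836, 0.091, 0.0673]
ee_rot: [0.0, 0.985, 0.174, 0.0]
contact_force: [0.6, -0.4, -0.5]
width: 0.0128
```

Request:
carry_out:
  moves: [0,-0.01,-0.4,0,0,0,-0.01,-0.4,0,0,0,-0.01,-0.4,0,0,0,-0.01,-0.4,0,0,0,-0.01,-0.4,0,0,0,-0.01,-0.4,0,0,0,-0.01,-0.4,0,0,0,-0.01,-0.4,0,0,0,-0.01,-0.4,0,0,0,-0.01,-0.4,0,0]

```text
clock: 68.75
position: [0.3825, 0.051, 0.0673]
ee_rot: [0.0, 0.985, 0.174, 0.0]
contact_force: [-0.1, 0.4, -0.6]
width: 0.013
```

```bash
python3 -c "
from h import *
s=manip.get_state(); q=s['ee_rot']; print(s['position'],2*np.arctan2(q[2],q[1]),s['width'],s['contact_force'])
shot('side','f1'); P=s['position']; d=np.array([np.cos(.351),np.sin(.351)])
T=[P[0]+.0893*d[0],P[1]+.0893*d[1],P[2]+.019-.0365]; E=[P[0]-.0836*d[0],P[1]-.0836*d[1],P[2]+.019+.0381]
print(T,p('side',[T,E]))
im=cv2.imread('pics/raw_f1.png'); t=p('side',[T])[0].astype(int); c=im[t[1]-60:t[1]+40,t[0]-60:t[0]+100]; hs=cv2.cvtColor(c,cv2.COLOR_BGR2HSV)
m=((hs[...,0]<15)&(hs[...,1]>120)&(hs[...,2]<190)).astype(np.uint8); ys,xs=np.nonzero(m); print('brown px',len(xs), [(xs[i]+t[0]-60,ys[i]+t[1]-60) for i in (xs.argmin(),xs.argmax())])"
```

```text
[0.38252041 0.05095778 0.06732632] 0.3507747383880163 0.012954665887638103 [-0.10730588  0.42011163 -0.57216944]
[np.float64(0.46637573329837967), np.float64(0.08166242451332803), np.float64(0.049826321623451554)] [[295.42427453 205.35498579]
 [350.68428651 177.79289394]]
brown px 330 [(np.int64(237), np.int64(158)), (np.int64(350), np.int64(177))]
```

The handle end appears at (350,177) against the predicted (350.7,177.8), so there is no slip. I carry on.

Request:
carry_out:
  moves: [0,-0.01,-0.4,0,0,0,-0.01,-0.4,0,0,0,-0.01,-0.4,0,0,0,-0.01,-0.4,0,0,0,-0.01,-0.4,0,0,0,-0.01,-0.4,0,0,0,-0.01,-0.4,0,0,0,-0.01,-0.4,0,0,0,-0.01,-0.4,0,0,0,-0.01,-0.4,0,0]

```text
clock: 69.8
position: [0.3815, 0.011, 0.0673]
ee_rot: [0.0, 0.985, 0.175, -0.0]
contact_force: [0.5, 0.3, -1.3]
width: 0.0129
```

Request:
carry_out:
  moves: [0,-0.01,-0.4,0,0,0,-0.01,-0.4,0,0,0,-0.01,-0.4,0,0,0,-0.01,-0.4,0,0,0,-0.01,-0.4,0,0,0,-0.01,-0.4,0,0,0,-0.01,-0.4,0,0,0,-0.01,-0.4,0,0,0,-0.01,-0.4,0,0,0,-0.01,-0.4,0,0]

```text
clock: 70.8
position: [0.3805, -0.029, 0.0673]
ee_rot: [0.0, 0.985, 0.174, -0.0]
contact_force: [-0.2, -0.2, -0.3]
width: 0.0131
```

Request:
carry_out:
  moves: [0,0,-0.4,0,0,0,0,-0.4,0,0,0,0,-0.4,0,0,0,-0.01,-0.4,0,0,0,-0.01,-0.4,0,0,0,-0.01,-0.4,0,0,0,-0.01,-0.4,0,0,0,-0.01,-0.4,0,0,0,-0.01,-0.4,0,0,0,-0.01,-0.4,0,0]

```text
clock: 71.8
position: [0.3798, -0.069, 0.0673]
ee_rot: [0.0, 0.985, 0.174, -0.0]
contact_force: [-0.7, 0.5, -0.2]
width: 0.0134
```

Request:
carry_out:
  moves: [0,0,-0.4,0,0,0,0,-0.4,0,0,0,0,-0.4,0,0,0,0,-0.4,0,0,0,0,-0.4,0,0,0,0,0,0,0,0,0,0,0,0,0,0,0,0,0,0,0,0,0,0,0,0,0,0,0]

```text
clock: 72.8
position: [0.3798, -0.0886, 0.0673]
ee_rot: [0.0, 0.985, 0.175, -0.0]
contact_force: [0.9, -0.4, -0.9]
width: 0.0131
```

Request:
carry_out:
  moves: [0,0.4,-0.01,0,0,0,0.4,-0.01,0,0,0,0.4,-0.01,0,0,0,0.4,-0.01,0,0,0,0.4,-0.01,0,0,0,0.4,-0.01,0,0,0,0.4,-0.01,0,0,0,0.4,-0.01,0,0,0,0.4,-0.01,0,0,0,0.4,-0.01,0,0]

```text
clock: 73.8
position: [0.4202, -0.0897, 0.0673]
ee_rot: [0.0, 0.985, 0.174, -0.0]
contact_force: [-0.2, 0.6, -0.2]
width: 0.0129
```

Request:
carry_out:
  moves: [0,0.4,-0.01,0,0,0,0.4,-0.01,0,0,0,0.4,-0.01,0,0,0,0.4,-0.01,0,0,0,0.4,-0.01,0,0,0,0.4,-0.01,0,0,0,0.4,-0.01,0,0,0,0.4,-0.01,0,0,0,0.4,-0.01,0,0,0,0.4,-0.01,0,0]

```text
clock: 74.8
position: [0.4602, -0.0907, 0.0673]
ee_rot: [0.0, 0.985, 0.175, 0.0]
contact_force: [0.6, -0.1, -0.5]
width: 0.0131
```

Request:
carry_out:
  moves: [0,0.4,-0.01,0,0,0,0.4,-0.01,0,0,0,0.4,-0.01,0,0,0,0.4,-0.01,0,0,0,0.4,-0.01,0,0,0,0.4,-0.01,0,0,0,0.4,-0.01,0,0,0,0.4,-0.01,0,0,0,0.4,-0.01,0,0,0,0.4,-0.01,0,0]

```text
clock: 75.8
position: [0.5002, -0.0917, 0.0673]
ee_rot: [0.0, 0.985, 0.175, 0.0]
contact_force: [-0.4, -1.3, -1.1]
width: 0.0132
```

Request:
carry_out:
  moves: [0,0.4,-0.01,0,0,0,0.4,-0.01,0,0,0,0.4,-0.01,0,0,0,0,0,0,0,0,0,0,0,0,0,0,0,0,0,0,0,0,0,0,0,0,0,0,0,0,0,0,0,0,0,0,0,0,0]

```text
clock: 76.8
position: [0.5118, -0.092, 0.0674]
ee_rot: [0.0, 0.985, 0.174, 0.0]
contact_force: [-0.9, 0.6, -0.0]
width: 0.0128
```

```bash
python3 -c "
from h import *
s=manip.get_state(); P=s['position']; print(P,s['width'])
shot('side','f2'); d=np.array([np.cos(.351),np.sin(.351)])
T=[P[0]+.0893*d[0],P[1]+.0893*d[1],P[2]+.019-.0365]; E=[P[0]-.0836*d[0],P[1]-.0836*d[1],P[2]+.019+.0381]
print(np.round(T,4)); im=cv2.imread('pics/raw_f2.png'); e=p('side',[E])[0]; t=e.astype(int); c=im[t[1]-25:t[1]+25,t[0]-25:t[0]+25]; hs=cv2.cvtColor(c,cv2.COLOR_BGR2HSV)
m=((hs[...,0]<15)&(hs[...,1]>120)&(hs[...,2]<190)); ys,xs=np.nonzero(m); i=xs.argmax(); print(e,xs[i]+t[0]-25,ys[i]+t[1]-25)"
```

```text
[ 0.51181769 -0.09202781  0.06736105] 0.012764354904301528
[ 0.5957 -0.0613  0.0499]
[313.10771386 156.11683406] 313 156
```

The gasket pass is finished: the tip ended at (.5957,-.0613,.050) and seam_6 is at (.596,-.061). Now I return the brush to the rest.

Request:
carry_out:
  moves: [0,-0.3,0,1,0,0,-0.5,0,2,0,0,-0.5,1,2,0.05,0,-0.5,2,1,0.1,0,-0.5,2,0.5,0.13,0,-0.5,2,0,0.13,0,-0.5,2,0,0.13,0,-0.5,2,0,0.13,0,-0.5,2,0,0.13,0,-0.5,2,0,0.13]
  squeeze: 50

```text
clock: 77.85
position: [0.4635, 0.0587, 0.1331]
ee_rot: [0.0, 0.8, 0.6, 0.0]
contact_force: [0.4, 0.2, -0.5]
width: 0.0127
```

Request:
carry_out:
  moves: [0,-0.5,2.5,0,0.13,0,-0.5,2.5,0,0.13,0,-0.5,2.5,0,0.13,0,-0.5,2.5,0,0.13,0,-0.5,2.5,0,0.13,0,-0.5,2.5,0,0.13,0,-0.5,2.5,0,0.13,0,-0.5,2.5,0,0.13,0,-0.5,2.5,0,0.13,0,0,2.5,0,0.13]

```text
clock: 78.85
position: [0.4179, 0.3088, 0.1331]
ee_rot: [-0.0, 0.274, 0.962, 0.0]
contact_force: [0.7, 0.3, -1.0]
width: 0.0131
```

Request:
carry_out:
  moves: [0,0,2,0,0.13,0,0,1.5,0,0.13,0,0,0.5,0,0.046,0,0,0,0,0,0,0,0,0,0,0,0,0,0,0,0,0,0,0,0,0,0,0,0,0,0,0,0,0,0,0,0,0,0,0]
  squeeze: 40

```text
clock: 79.85
position: [0.4189, 0.3478, 0.1323]
ee_rot: [0.0, 0.127, 0.992, 0.0]
contact_force: [0.0, 0.3, -0.7]
width: 0.0133
```

Request:
carry_out:
  moves: [0,-0.3,0.6,0,0,0,0,0,-1.5,0,0,0,0,-2,0,0,0,0,-2,0,0,0,0,-1.5,0,0,0,0,-1,0,0,0,0,-0.5,0,0,0,0,0,0,0,0,0,0,0,0,0,0,0,0]

```text
clock: 80.85
position: [0.4164, 0.3544, 0.0481]
ee_rot: [0.001, 0.127, 0.992, 0.001]
contact_force: [0.8, -0.1, -0.9]
width: 0.0129
```

Request:
carry_out:
  moves: [0,0,0.1,-0.2,0,0,0,0,-0.2,0,0,0,0,-0.2,0,0,0,0,-0.2,0,0,0,0,-0.2,0,0,0,0,-0.2,0,0,0,0,0,0,0,0,0,0,0,0,0,0,0,0,0,0,0,0,0]

```text
clock: 81.85
position: [0.4164, 0.3552, 0.037]
ee_rot: [0.001, 0.127, 0.992, 0.0]
contact_force: [-1.5, -1.5, 10.8]
width: 0.013
```

Request:
carry_out:
  moves: [0,0,-0.1,-0.2,0,0,0,0,-0.2,0,0,0,0,-0.2,0,0,0,0,-0.2,0,0,0,0,-0.1,0,0,0,0,0,0,0,0,0,0,0,0,0,0,0,0,0,0,0,0,0,0,0,0,0,0]

```text
clock: 82.85
position: [0.4189, 0.3548, 0.0292]
ee_rot: [0.003, 0.127, 0.992, 0.002]
contact_force: [2.6, -3.7, 15.4]
width: 0.0129
```

```bash
python3 -c "
from h import *
s=manip.get_state(); P=s['position']; print(P,s['width'],s['contact_force'])
shot('side','r1')
im=cv2.imread('pics/raw_r1.png')
d=np.array([np.cos(2.887),np.sin(2.887)])
for z in (.047,): print('level end px',p('side',[[P[0]-.094*d[0],P[1]-.094*d[1],z]]))
e=p('side',[[P[0]-.094*d[0],P[1]-.094*d[1],.047]])[0].astype(int); c=im[e[1]-25:e[1]+25,e[0]-25:e[0]+40]; hs=cv2.cvtColor(c,cv2.COLOR_BGR2HSV)
m=((hs[...,0]<15)&(hs[...,1]>140)&(hs[...,2]<170)).astype(np.uint8); n,l,st,ct=cv2.connectedComponentsWithStats(m); print(st[1:],e-25)"
```

```text
[0.41892925 0.35479782 0.0291866 ] 0.012855154969432438 [ 2.6198429  -3.71946931 15.40902258]
level end px [[265.95812354 254.36682934]]
[[28 19  6  4  8]
 [35 22  1  1  1]
 [38 23  1  1  1]
 [40 24  2  2  2]
 [43 25  1  1  1]
 [63 33  2  2  4]] [240 229]
```

Request:
carry_out:
  moves: [0,0,0,-0.1,0,0,0,0,0,0,60,0,0,0,0,60,0,0,0,0,60,0,0,0,0,60,0,0,0,0,60,0,0,0,0,60,0,0,0,0,60,0,0,0,0,60,0,0,0,0]

```text
clock: 83.9
position: [0.4158, 0.354, 0.0252]
ee_rot: [-0.0, 0.127, 0.992, -0.0]
contact_force: [-0.3, 0.0, -0.9]
width: 0.0515
```

Request:
carry_out:
  moves: [60,0,0,1,0,60,0,0,2,0,60,0,0,3,0,60,0,0,4,0,60,0,0,4,0,60,-2,-3,2,0,60,-2,-4,0,0,60,-2,-4,0,0,60,-1,-4,0,0,60,0,0,0,0]

```text
clock: 84.9
position: [0.3431, 0.2003, 0.1859]
ee_rot: [-0.0, 0.129, 0.992, -0.001]
contact_force: [-0.1, 0.1, 0.9]
width: 0.0512
```

Request:
carry_out:
  moves: [60,0,-4,0,0,60,0,-4,0,0,60,0,-4,0,0,60,0,-4,0,0,60,0,-4,0,0,60,0,-4,0,0,60,0,-4,0,0,60,0,-4,0,0,60,0,-4,0,0,60,0,0,0,0]

```text
clock: 85.9
position: [0.3476, -0.161, 0.1863]
ee_rot: [0.002, 0.13, 0.992, -0.002]
contact_force: [-0.2, 0.1, 1.3]
width: 0.0513
```

```bash
python3 -c "
from h import *
s=manip.get_state(); print(s['position'],s['contact_force'])
shot('side','z1'); shot('top','z1t')
A=cv2.imread('pics/raw_z1.png')[170:320,160:350];B=cv2.imread('pics/raw_z1t.png')[130:290,165:355]
A=cv2.resize(A,None,fx=2.1,fy=3*.7,interpolation=2);B=cv2.resize(B,None,fx=2.1,fy=2.1,interpolation=2)
h=max(len(A),len(B)); A=cv2.copyMakeBorder(A,0,h-len(A),0,0,0); B=cv2.copyMakeBorder(B,0,h-len(B),0,0,0)
cv2.imwrite('pics/fin.png',np.hstack([A,B])); print(A.shape,B.shape)"
```

```text
[ 0.34764035 -0.1609795   0.1863421 ] [-0.15850903  0.13042583  1.30615059]
(336, 399, 3) (336, 399, 3)
```

View pics/fin.png

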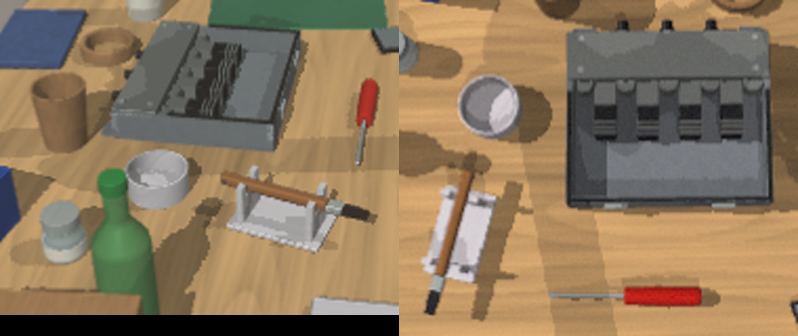

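```bash
python3 -c "
from h import *
a=cv2.imread('pics/raw_b1.png',0);b=cv2.imread('pics/raw_z1t.png',0)
for n,(x0,y0,x1,y1) in dict(sticks=(245,165,340,200),pot=(190,160,227,202),rest=(172,210,215,288)).items():
    r=cv2.matchTemplate(b[y0-8:y1+8,x0-8:x1+8],a[y0:y1,x0:x1],cv2.TM_CCOEFF_NORMED); print(n,cv2.minMaxLoc(r)[1],cv2.minMaxLoc(r)[3])
manip.sign_off()"
```

```text
sticks 0.95943284034729 (8, 8)
pot 0.9679244160652161 (8, 8)
rest 0.9651451110839844 (8, 8)
the job is handed in; nothing more can be done
```

I finished the job and handed it in at about 86 s; the hand-in gives no verdict.

- **Sticks:** All four are in bays of their own. Each was pushed until the tool met a firm stop of 9–16 N at nearly the same depth, and the tails line up in the pictures.
- **Brush tilt:** The moves can't tilt the tool, so I pressed the handle on one prong of the rest to pivot the brush tip-down by about 23° in the pads.
- **Dip:** The side picture shows the bristles inside the pot, with the tip at about z 18 mm against the 26 mm limit.
- **Gasket:** I drew the tip along it at about 4 cm/s, about 2 mm above its top. By my estimates it stayed within 2–3 mm of the line. The checks on the front edge and at the right end showed no slip in the grip.
- **Laying back:** The brush still tilted about 6° when I let go. The last pictures show it level across both forks, close to its starting place.

In the final check the sticks, pot and rest area matched the earlier picture with no shift (scores 0.96–0.97). The robot was clear of everything. No check failed. One disagreement: the first tilt measurement gave a brush length of 182 mm instead of 190; the second gave 188 mm, and I used that one.

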